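Cap the glaze bottles and hang the carriers on the rack

TASK

Pack up the glazing bench: on every bottle carrier standing there, push both grey caps fully down until they seat, and only then lift that carrier and hang it by its hand-hole on a hook of the rack, one carrier to a hook. Let go so that all of them hang freely, and leave the beaker, the bowl, the jar and the saucer where they are.

Things in the scene. Friction and masses are not known exactly. Their poses are not given: they have to be found in the camera images.
- carrier1: Plywood carrier with two fixed white bottles (38 dia), 0.4 kg, 124 (x) x 104 (y) x 145 (z) mm; may be absent (None). Origin: centre of underside, z up. A 12 thick panel 104 wide crosses it at x = 0, up to the top, with a hand-hole 50 wide (y), 64 to 112 up. Grip the 16 thick strip over the hole from above, mid-way. Bottles with grey caps at (-34, +33) and (+34, -33). Same after a half turn.
- handhole1 (a point): Middle of the upper edge of carrier1's hand-hole (underside of the grip strip), 112 mm above the carrier's underside; axes as the carrier's. This edge rests on the hook when it hangs; once released it may swing a little for some seconds.
- cap1a (a joint): Height in m of carrier1's cap at x = -34, y = +33 mm above its seat: 0 = fully down on its stop; 0.009 = loose. Flat-topped grey cap, 24 mm dia, 30 mm tall; its top is 100 mm above the carrier's underside when down, up to 109 mm when loose. Tight push fit: slides down under about 6 N, stays where it is left, stops hard when seated.
- cap1b (a joint): Height in m of carrier1's cap at x = +34, y = -33 mm above its seat: 0 = fully down on its stop; 0.009 = loose. Flat-topped grey cap, 24 mm dia, 30 mm tall; its top is 100 mm above the carrier's underside when down, up to 109 mm when loose. Tight push fit: slides down under about 6 N, stays where it is left, stops hard when seated.
- carrier2: Plywood carrier with two fixed white bottles (38 dia), 0.4 kg, 124 (x) x 104 (y) x 145 (z) mm; may be absent (None). Origin: centre of underside, z up. A 12 thick panel 104 wide crosses it at x = 0, up to the top, with a hand-hole 50 wide (y), 64 to 112 up. Grip the 16 thick strip over the hole from above, mid-way. Bottles with grey caps at (-34, +33) and (+34, -33). Same after a half turn.
- handhole2 (a point): Middle of the upper edge of carrier2's hand-hole (underside of the grip strip), 112 mm above the carrier's underside; axes as the carrier's. This edge rests on the hook when it hangs; once released it may swing a little for some seconds.
- cap2a (a joint): Height in m of carrier2's cap at x = -34, y = +33 mm above its seat: 0 = fully down on its stop; 0.009 = loose. Flat-topped grey cap, 24 mm dia, 30 mm tall; its top is 100 mm above the carrier's underside when down, up to 109 mm when loose. Tight push fit: slides down under about 6 N, stays where it is left, stops hard when seated.
- cap2b (a joint): Height in m of carrier2's cap at x = +34, y = -33 mm above its seat: 0 = fully down on its stop; 0.009 = loose. Flat-topped grey cap, 24 mm dia, 30 mm tall; its top is 100 mm above the carrier's underside when down, up to 109 mm when loose. Tight push fit: slides down under about 6 N, stays where it is left, stops hard when seated.
- carrier3: Plywood carrier with two fixed white bottles (38 dia), 0.4 kg, 124 (x) x 104 (y) x 145 (z) mm; may be absent (None). Origin: centre of underside, z up. A 12 thick panel 104 wide crosses it at x = 0, up to the top, with a hand-hole 50 wide (y), 64 to 112 up. Grip the 16 thick strip over the hole from above, mid-way. Bottles with grey caps at (-34, +33) and (+34, -33). Same after a half turn.
- handhole3 (a point): Middle of the upper edge of carrier3's hand-hole (underside of the grip strip), 112 mm above the carrier's underside; axes as the carrier's. This edge rests on the hook when it hangs; once released it may swing a little for some seconds.
- cap3a (a joint): Height in m of carrier3's cap at x = -34, y = +33 mm above its seat: 0 = fully down on its stop; 0.009 = loose. Flat-topped grey cap, 24 mm dia, 30 mm tall; its top is 100 mm above the carrier's underside when down, up to 109 mm when loose. Tight push fit: slides down under about 6 N, stays where it is left, stops hard when seated.
- cap3b (a joint): Height in m of carrier3's cap at x = +34, y = -33 mm above its seat: 0 = fully down on its stop; 0.009 = loose. Flat-topped grey cap, 24 mm dia, 30 mm tall; its top is 100 mm above the carrier's underside when down, up to 109 mm when loose. Tight push fit: slides down under about 6 N, stays where it is left, stops hard when seated.
- hook1 (a point): Resting place on the left (+y) hook: flat top of its level arm, 185 mm above the bench, axes as the rack's. The arm (steel bar 20 mm wide, 9 mm thick, along x) runs from 54 mm before this point (-x) to the rack's wooden bar 82 mm behind it (+x; the bar is 30 mm tall, level with the arm). Its free end, 45 to 54 mm before the point, is turned up to 22 mm above it. Hooks 135 mm apart.
- hook2 (a point): Resting place on the middle hook: flat top of its level arm, 185 mm above the bench, axes as the rack's. The arm (steel bar 20 mm wide, 9 mm thick, along x) runs from 54 mm before this point (-x) to the rack's wooden bar 82 mm behind it (+x; the bar is 30 mm tall, level with the arm). Its free end, 45 to 54 mm before the point, is turned up to 22 mm above it. Hooks 135 mm apart.
- hook3 (a point): Resting place on the right (-y) hook: flat top of its level arm, 185 mm above the bench, axes as the rack's. The arm (steel bar 20 mm wide, 9 mm thick, along x) runs from 54 mm before this point (-x) to the rack's wooden bar 82 mm behind it (+x; the bar is 30 mm tall, level with the arm). Its free end, 45 to 54 mm before the point, is turned up to 22 mm above it. Hooks 135 mm apart.
- rack: Fixed wooden rack, three steel hooks in a row along its y, 135 mm apart, all pointing to its -x (towards the robot). Origin: bench level under the front face of its bar. 195 mm high, 460 mm wide; foot board 12 mm thick from x = -190 to +40 mm.
- beaker: Pale biscuit-fired handleless beaker, 68 mm dia, 65 mm tall, a bystander. Origin: centre of its foot.
- bowl: Grey unfired bowl, 110 mm dia, 45 mm tall, a bystander. Origin: centre of its foot.
- jar: Glass jar with steel lid, 60 mm dia, 85 mm tall, a bystander. Origin: centre of its foot.
- saucer: Pale biscuit-fired saucer, 100 mm dia, 16 mm tall, a bystander. Origin: centre of its foot.
Things that resemble listed ones, but are neither listed nor needed, are in the scene too. Leave any orange or red look-alike of the carrier2 alone.

How it is judged:
At the end, for the whole second after the job is handed in: Every carrier present hangs from a hook: top edge of its hand-hole within 15 mm of the hook in height and 30 mm sideways, behind the tip, bearing on the rack, tilted under 0.5 rad, not swinging hard (under 0.25 m/s); all its caps within 1.8 mm of fully down (value of joint each of cap1a, cap1b, cap2a, cap2b, cap3a, cap3b below 0.0018 m and ((x of handhole1 in the frame of hook1 between -0.05 and 0.075 m and y of handhole1 in the frame of hook1 between -0.03 and 0.03 m and z of handhole1 in the frame of hook1 between -0.015 and 0.015 m) or (x of handhole1 in the frame of hook2 between -0.05 and 0.075 m and y of handhole1 in the frame of hook2 between -0.03 and 0.03 m and z of handhole1 in the frame of hook2 between -0.015 and 0.015 m) or (x of handhole1 in the frame of hook3 between -0.05 and 0.075 m and y of handhole1 in the frame of hook3 between -0.03 and 0.03 m and z of handhole1 in the frame of hook3 between -0.015 and 0.015 m)) and contact force between each of carrier1, carrier2, carrier3 and rack above 1 N and height (world z) of each of carrier1, carrier2, carrier3 above 0.03 m and angle between each of carrier1, carrier2, carrier3's own z axis and vertical below 0.5 rad and linear speed of each of carrier1, carrier2, carrier3 below 0.25 m/s and ((x of handhole2 in the frame of hook1 between -0.05 and 0.075 m and y of handhole2 in the frame of hook1 between -0.03 and 0.03 m and z of handhole2 in the frame of hook1 between -0.015 and 0.015 m) or (x of handhole2 in the frame of hook2 between -0.05 and 0.075 m and y of handhole2 in the frame of hook2 between -0.03 and 0.03 m and z of handhole2 in the frame of hook2 between -0.015 and 0.015 m) or (x of handhole2 in the frame of hook3 between -0.05 and 0.075 m and y of handhole2 in the frame of hook3 between -0.03 and 0.03 m and z of handhole2 in the frame of hook3 between -0.015 and 0.015 m)) and ((x of handhole3 in the frame of hook1 between -0.05 and 0.075 m and y of handhole3 in the frame of hook1 between -0.03 and 0.03 m and z of handhole3 in the frame of hook1 between -0.015 and 0.015 m) or (x of handhole3 in the frame of hook2 between -0.05 and 0.075 m and y of handhole3 in the frame of hook2 between -0.03 and 0.03 m and z of handhole3 in the frame of hook2 between -0.015 and 0.015 m) or (x of handhole3 in the frame of hook3 between -0.05 and 0.075 m and y of handhole3 in the frame of hook3 between -0.03 and 0.03 m and z of handhole3 in the frame of hook3 between -0.015 and 0.015 m))); the robot touches nothing.
It fails at once if a carrier lifted more than 40 mm while one of its caps is still open (more than 3 mm up) ((height (world z) of carrier1 above 0.04 m and value of joint cap1a above 0.003 m) or (height (world z) of carrier1 above 0.04 m and value of joint cap1b above 0.003 m) or (height (world z) of carrier2 above 0.04 m and value of joint cap2a above 0.003 m) or (height (world z) of carrier2 above 0.04 m and value of joint cap2b above 0.003 m) or (height (world z) of carrier3 above 0.04 m and value of joint cap3a above 0.003 m) or (height (world z) of carrier3 above 0.04 m and value of joint cap3b above 0.003 m)).
It fails at once if the beaker, bowl, jar or saucer pushed more than 60 mm from its place (distance of any of beaker, bowl, jar, saucer from where it was at the start of the episode above 0.06 m).
Of carrier1, carrier2, carrier3 only 2 to 3 are there at a start; the rules pass over those that are not, and their reading is None.
At some moment in a run one of carrier1, carrier2, carrier3 may be knocked a few centimetres aside while the robot is not near it.
It also fails if it takes over 210 s, if anything falls off the work surface, if the arm or the gripper's body presses on something with over 40 N, if the wrist force passes 120 N, or if a joint passes its speed limit or range.

ROBOT

A 6-joint arm with a two-finger parallel gripper is mounted at the origin on the work surface. World frame = base frame: x ahead of the robot, y to its left, z up, the work surface at z = 0. Lengths are in m, angles in rad, forces in N, time in s.
With the tool pointing down it reaches from about 0.25 to 0.725 m from the base axis. Payload 4 kg.
Tool frame: the origin (TCP) lies on the centre line of the jaws, within the pads' length; the fingertips stand 22 mm ahead of it and the grasp point (between the pads) lies 3 mm ahead of it (bot.tip_reach is the distance from the TCP to the fingertips, in m); z points along the fingers, y is the line along which they close (so a half turn about z gives the same grasp; the last joint's range is limited). The gripper opens to 85 mm and grips with 20 to 120 N. Pads are 22 mm wide; open, the fingers measure 114 mm over their backs; the gripper's body (76 mm by 85 mm) begins 54 mm behind the grasp point. The pads swing forward as they close: fully open they stand 13 mm farther back than shut.
Start: joints at [-1.2, 0.241, 0.005, 1.335, 0, 1.571], TCP at [0.181, -0.466, 0.253] pointing down, gripper open.
Joint ranges: [-2.72, 2.72], [-1.05, 1.87], [-1.09, 1.28], [-1.99, 2.15], [-1.42, 1.44], [-3.14, 3.14]. Speed limits (rad/s): [2.79, 2.79, 3.14, 3.14, 3.14, 3.14].

INTERFACE

Orientations are given as a unit quaternion [x, y, z, w].
In Python, from workcell import bot gives the robot as it stands. The module is installed in compiled form; this text tells all that it offers.
- The arm moves only by the tool apply_moves, never from a script. Its argument "commands" is a list of rows, each a list of 4 numbers: the shift along the tool's x, y, z scaled (see below), then the turn about the tool's z scaled (see below). In form: [[tx, ty, tz, roll], ...]. A call has exactly 5 rows; each row shifts and turns the commanded pose from where the row before left it, along the tool's axes as they then stand; what a row does not reach is not made up. The controller multiplies each number of a shift by 20 mm and each number of a turn by 60 degrees. A row lasts 1/12 s, in which the tool goes at most 41.7 mm and 7.16 degrees, less where a joint would pass 70% of its speed; a pose out of reach is approached as far as the arm can. A call with a number of a shift or a turn outside -1 to 1 is refused whole. A call with a gripper value outside its range is refused whole. "claw" is the closure, from 0 (fully open) to 1 (shut), set as the call begins (left out, the last holds). The fingers move at their own pace and stop on an object; the grip force is fixed at half the most. Time passes only in rows, so rows that do not move let the fingers close, or fill a call up. It gives the time, the measured TCP pose, the force, the opening and the grip force at its end, in the units of the state.
- bot.get_obs(): the state, without advancing time (a new reading comes with each control period).
- bot.camera(name): name is "scene" or "top" or "wrist"; returns a dict with "image" (420x560x3 uint8, blue, green, red), "camera_matrix" (3x3 intrinsics, pixels), "R" (3x3) and "t" (3): a world point X has camera coordinates R X + t. Camera axes: x right, y down, z forward; pixel columns grow to the right and rows downward; lengths in m; the calibration is good to about 2 mm. The wrist camera is an equidistant fisheye: a pixel r from the principal point sees the ray r / f radians off the axis. A picture is of the moment at which its call begins. There is no depth.
- bot.job_done(): hands the job in; it is judged then, once.
The state is a dict: "clock": time; "joint_pos": joint angles; "joint_vel": joint speeds; "tau": joint torques, N m; "eef_pos": TCP position; "tool_rot": TCP orientation; "ft_force": force on the tool from outside, world axes, zero at the start; "ft_torque": the same for the moment, N m; "grip_width": finger opening in m; "grasp_force": force on a finger pad.
Only numpy, scipy, OpenCV 4.12 (cv2) and the standard library are available. Lean on these libraries where they do the work, as an engineer would, in place of code of your own. Each camera call takes 0.05 s, during which the arm holds its last target. There are 200 camera calls.

## Working session

There is one attempt and no reset: what is moved stays moved. The work goes in short steps, Python scripts to look and compute and a tool call to move; the robot and the scene stay as the last step left them, time stands still between calls to the robot, and variables do not carry over. Pictures are saved under pics/ and viewed, at most 14 in all, crops included, and the job is handed in when it is done.

Besides the shell and the picture viewer there is one more tool, called as name(argument=value, ...), one argument or row to a line, values as JSON. apply_moves: Moves the arm, as the interface text tells. Shifts and turns lie within -1 to 1; 1 stands for 20 mm of shift or 60 degrees of turn. Its arguments: {"type":"object","properties":{"commands":{"type":"array","items":{"type":"array","items":{"type":"number","minimum":-1,"maximum":1}}},"claw":{"type":"number"}},"required":["commands"]}

```bash
mkdir -p pics
cat > h.py <<'E'
import numpy as np,cv2
from workcell import bot
def cam(n):
    c=bot.camera(n);return c
def ray(c,u,v):
    K=c["camera_matrix"];R=np.array(c["R"]);t=np.array(c["t"])
    d=R.T@np.array([(u-K[0][2])/K[0][0],(v-K[1][2])/K[1][1],1.]);o=-R.T@t
    return o,d
def onz(c,u,v,z):
    o,d=ray(c,u,v);return o+d*(z-o[2])/d[2]
def proj(c,X):
    x=np.array(c["R"])@np.array(X)+np.array(c["t"]);p=np.array(c["camera_matrix"])@x;return p[:2]/p[2]
E
python3 - <<'E'
from h import *
import pickle
for n in("scene","top"):
    c=cam(n);cv2.imwrite(f"pics/{n}0.png",c["image"]);pickle.dump(c,open(n+".pkl","wb"))
    print(n,c["camera_matrix"],-np.array(c["R"]).T@c["t"])
o=bot.get_obs();print(o["eef_pos"],o["tool_rot"],o["clock"],o["ft_force"])
E
```

```text
scene [[546.22545107   0.         283.95122451]
 [  0.         546.22545107 211.57523343]
 [  0.           0.           1.        ]] [ 1.65403137 -0.55702396  0.97654544]
top [[415.2663573    0.         277.64876563]
 [  0.         415.2663573  208.93365864]
 [  0.           0.           1.        ]] [ 0.34651304 -0.09546375  1.12205898]
[ 0.18101186 -0.46552149  0.25250657] [ 9.82859577e-01  1.84353387e-01 -1.62102843e-04 -9.24342467e-04] 0.1 [ 0.38583781 -0.15841277 -0.82612035]
```

View pics/scene0.png

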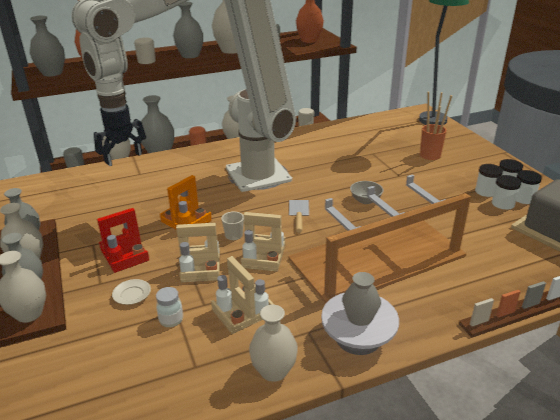

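View pics/top0.png

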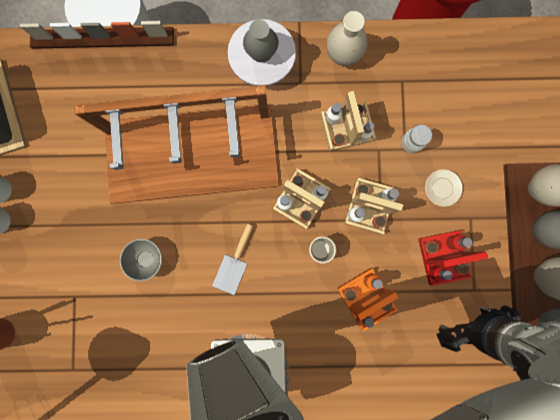

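The scene picture shows three plywood carriers at (198,250), (262,240), (242,293), red and orange look-alikes, and the rack at (390,245). In the top picture the carriers are at (303,197), (375,205) and (349,125), with the hooks at (115,138), (173,132) and (232,126). I'll enlarge the top view.

Run:
```python
from h import *
import pickle
c=pickle.load(open("top.pkl","rb"));i=c["image"]
a=cv2.resize(i[80:240,262:412],None,fx=5,fy=5,interpolation=cv2.INTER_CUBIC)[:,:]
a=cv2.resize(i[88:240,262:422],(800,760)[:2] and (632,600),interpolation=cv2.INTER_CUBIC)
cv2.imwrite("pics/cropA.png",a)
b=cv2.resize(i[80:210,70:285],(800,484),interpolation=cv2.INTER_CUBIC);cv2.imwrite("pics/cropB.png",b)
```

```text
(no output)
```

View pics/cropA.png

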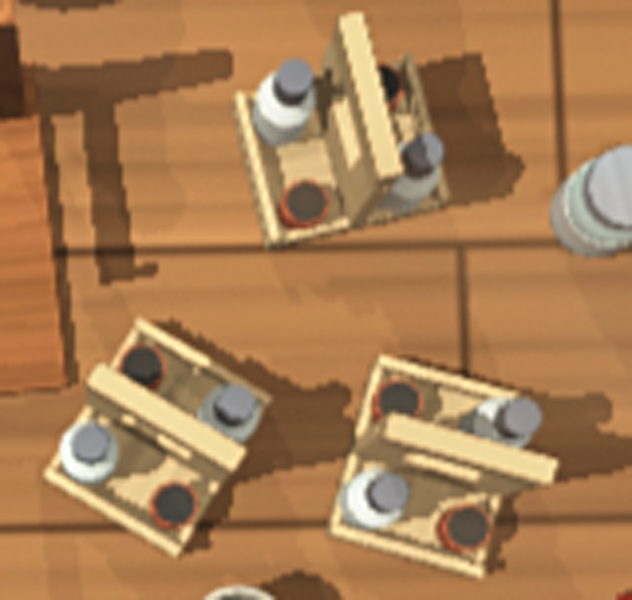

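View pics/cropB.png

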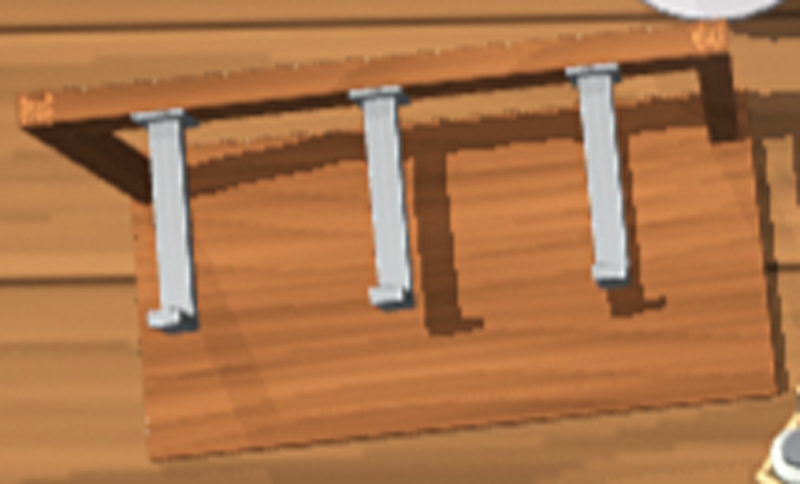

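The carriers' strip ends and caps, and the hooks, are clear in the crops. Next I turn them into world positions.

```bash
cat >> h.py <<'E'
def car(c,e1,e2,caps=()):
    a=onz(c,*e1,.145);b=onz(c,*e2,.145);m=(a+b)/2;d=b-a
    r=dict(mid=m[:2].round(4),len=round(np.hypot(*d[:2]),4),yaw=round(np.degrees(np.arctan2(-d[0],d[1]))%180,1))
    r['caps']=[onz(c,*p,.106)[:2].round(4).tolist() for p in caps]
    q=np.radians(r['yaw']);R=np.array([[np.cos(q),-np.sin(q)],[np.sin(q),np.cos(q)]])
    r['capmodel']=[(m[:2]+R@np.array(v)).round(4).tolist() for v in((-.034,.033),(.034,-.033))]
    return r
def go(X,Y,Z,th=None):
    "print tool-unit move to target"
    o=bot.get_obs();p=np.array(o["eef_pos"]);q=o["tool_rot"]
    from scipy.spatial.transform import Rotation as Ro
    R=Ro.from_quat(q).as_matrix();t0=np.degrees(np.arctan2(R[1,0],R[0,0]))
    if th is None: th=t0
    dt=(th-t0+90)%180-90
    a=np.radians(t0+dt);d=np.array([X,Y,Z])-p
    u=np.array([np.cos(a)*d[0]+np.sin(a)*d[1],np.sin(a)*d[0]-np.cos(a)*d[1],-d[2]])/.02
    print("clock %.2f pos %s th %.2f roll %.3f shift(tool units, after roll) %s F %s w %.4f j %s"%(o["clock"],p.round(4),t0,-dt/60,u.round(3),np.array(o["ft_force"]).round(1),o["grip_width"],np.array(o["joint_pos"]).round(2)))
E
python3 - <<'E'
from h import *
import pickle
c=pickle.load(open("top.pkl","rb"))
A=lambda u,v:(262+(u+.5)/3.95-.5,88+(v+.5)/3.947-.5)
B=lambda u,v:(70+(u+.5)/3.721-.5,80+(v+.5)/3.723-.5)
for n,e1,e2,cp in(("A",(95,378),(240,459),((92,445),(235,406))),("B",(388,428),(553,471),((385,492),(518,420))),("C",(351,15),(388,178),((295,84),(424,155)))):
    print(n,car(c,A(*e1),A(*e2),[A(*p) for p in cp]))
for b,t in(((163,120),(171,318)),((378,97),(391,297)),((594,74),(611,276))):
    p=onz(c,*B(*b),.185)[:2];q=onz(c,*B(*t),.207)[:2]
    print("hook bar",p.round(4),"tip",q.round(4),np.degrees(np.arctan2(*(p-q)[::-1])).round(1),np.hypot(*(p-q)))
print("bar tops",onz(c,*B(20,95),.195),onz(c,*B(725,22),.195))
print("foot front",onz(c,*B(150,460),.012),onz(c,*B(780,393),.012))
for n,(u,v) in dict(jar=(418,137),beaker=(322,250),saucer=(444,188),bowl=(141,260)).items(): print(n,onz(c,u,v,.05)[:2].round(3))
E
```

```text
A {'mid': array([ 0.4616, -0.1492]), 'len': np.float64(0.0995), 'yaw': np.float64(149.6), 'caps': [[0.4503, -0.1042], [0.4732, -0.1937]], 'capmodel': [[0.4742, -0.1949], [0.4489, -0.1036]]}
B {'mid': array([ 0.4398, -0.3296]), 'len': np.float64(0.1011), 'yaw': np.float64(164.2), 'caps': [[0.4179, -0.2852], [0.4614, -0.3691]], 'capmodel': [[0.4635, -0.3706], [0.4161, -0.2886]]}
C {'mid': array([ 0.6567, -0.2762]), 'len': np.float64(0.1036), 'yaw': np.float64(100.7), 'caps': [[0.6779, -0.2366], [0.6305, -0.3165]], 'capmodel': [[0.6306, -0.3157], [0.6828, -0.2366]]}
hook bar [0.6552 0.2903] tip [0.5259 0.2744] 7.0 0.1301966719043675
hook bar [0.6672 0.1561] tip [0.5363 0.1417] 6.3 0.13165686929194717
hook bar [0.6792 0.0213] tip [0.5467 0.0091] 5.2 0.13306668388713025
bar tops [0.66938394 0.37517318 0.195     ] [ 0.70696899 -0.06107832  0.195     ]
foot front [0.46030237 0.36689992 0.012     ] [ 0.50125047 -0.09043172  0.012     ]
jar [ 0.617 -0.456]
beaker [ 0.326 -0.198]
saucer [ 0.481 -0.517]
bowl [0.308 0.268]
```

apply_moves(
  commands=[
    [0,0,0,0.115],
    [0,0,0,0.115],
    [0,0,0,0.115],
    [0,0,0,0.115],
    [0,0,0,0.115],
  ],
  claw=1,
)

```text
clock: 0.52
eef_pos: [0.181, -0.4657, 0.2527]
tool_rot: [0.993, -0.118, -0.0, -0.001]
ft_force: [-0.2, 0.0, -0.1]
grip_width: 0.0255
grasp_force: 0.0
```

apply_moves(
  commands=[
    [0,0,0,0.115],
    [0,0,0,0.115],
    [0,0,0,0.058],
    [0,-1,0,0],
    [0,-1,0,0],
  ],
)

```text
clock: 0.93
eef_pos: [0.2012, -0.4314, 0.2525]
tool_rot: [0.964, -0.264, -0.0, -0.001]
ft_force: [-0.0, -0.0, 0.2]
grip_width: -0.0001
grasp_force: 0.0
```

apply_moves(
  commands=[
    [0,-1,0,0],
    [0,-1,0,0],
    [0,-1,0,0],
    [0,-1,0,0],
    [0,-1,0,0],
  ],
)

```text
clock: 1.35
eef_pos: [0.2524, -0.3443, 0.2529]
tool_rot: [0.965, -0.263, -0.0, -0.0]
ft_force: [0.7, 0.1, 0.7]
grip_width: 0.0001
grasp_force: 0.0
```

apply_moves(
  commands=[
    [0.1,-1,0,0],
    [0.1,-1,0,0],
    [0.1,-1,0,0],
    [0.1,-1,0,0],
    [0.1,-1,0,0],
  ],
)

```text
clock: 1.77
eef_pos: [0.3119, -0.2633, 0.253]
tool_rot: [0.965, -0.263, -0.0, -0.0]
ft_force: [0.5, -0.0, -0.3]
grip_width: 0.0
grasp_force: 0.0
```

apply_moves(
  commands=[
    [0.2,-1,0,0],
    [0.2,-1,0,0],
    [0.2,-1,0,0],
    [0.2,-1,0,0],
    [0.2,-1,0,0],
  ],
)

```text
clock: 2.18
eef_pos: [0.3713, -0.2026, 0.2531]
tool_rot: [0.968, -0.251, 0.001, -0.007]
ft_force: [0.5, 0.3, 0.2]
grip_width: -0.0002
grasp_force: 0.0
```

apply_moves(
  commands=[
    [0.2,-1,0,0],
    [0.2,-1,0,0],
    [0.2,-1,0,0],
    [0.2,-1,0,0],
    [0,0,0,0],
  ],
)

```text
clock: 2.6
eef_pos: [0.4026, -0.1816, 0.2557]
tool_rot: [0.974, -0.226, 0.006, -0.025]
ft_force: [-0.3, 0.2, 0.0]
grip_width: -0.0001
grasp_force: 0.0
```

Run:
```python
from h import *
go(.4503,-.1042,.2525,-30.4); print(bot.get_obs()["joint_vel"],bot.get_obs()["tau"])
```

```text
clock 2.60 pos [ 0.4026 -0.1816  0.2557] th -26.10 roll 0.072 shift(tool units, after roll) [ 0.101 -4.546  0.162] F [-0.3  0.2  0. ] w -0.0001 j [-0.46  0.12 -0.13  1.31  0.05  3.14]
[-1.21569270e-02 -1.22468487e-02 -1.77682374e-02  4.17293013e-03
 -2.83243914e-02  3.14091341e-05] [ 2.45280527e-01 -3.12059963e+01  2.50108910e+01  6.88896328e-02
  2.88644247e-01 -2.21840533e-04]
```

apply_moves(
  commands=[
    [0,0,0,-0.117],
    [0,0,0,-0.117],
    [0,0,0,-0.117],
    [0,0,0,-0.117],
    [0,0,0,-0.117],
  ],
)

```text
clock: 3.02
eef_pos: [0.4011, -0.1821, 0.2556]
tool_rot: [0.996, 0.081, 0.013, -0.022]
ft_force: [-0.4, -0.5, 0.3]
grip_width: 0.0002
grasp_force: 0.0
```

apply_moves(
  commands=[
    [0,0,0,-0.117],
    [0,0,0,-0.117],
    [0,0,0,-0.117],
    [0,0,0,-0.117],
    [0,0,0,-0.117],
  ],
)

```text
clock: 3.43
eef_pos: [0.4011, -0.1821, 0.2556]
tool_rot: [0.926, 0.377, 0.019, -0.017]
ft_force: [-0.5, 0.4, -0.5]
grip_width: -0.0
grasp_force: 0.0
```

apply_moves(
  commands=[
    [0,0,0,-0.117],
    [0,0,0,-0.117],
    [0,0,0,-0.117],
    [0,0,0,-0.117],
    [0,0,0,-0.117],
  ],
)

```text
clock: 3.85
eef_pos: [0.4011, -0.1821, 0.2556]
tool_rot: [0.769, 0.639, 0.023, -0.01]
ft_force: [-0.3, 0.4, -0.3]
grip_width: -0.0002
grasp_force: 0.0
```

apply_moves(
  commands=[
    [0,0,0,-0.117],
    [0,0,0,-0.117],
    [0,0,0,-0.117],
    [0,0,0,-0.117],
    [0,0,0,-0.117],
  ],
)

```text
clock: 4.27
eef_pos: [0.4011, -0.1821, 0.2556]
tool_rot: [0.54, 0.841, 0.025, -0.003]
ft_force: [-0.8, 0.2, -0.6]
grip_width: 0.0002
grasp_force: 0.0
```

apply_moves(
  commands=[
    [0,0,0,-0.117],
    [0,0,0,-0.117],
    [0,0,0,-0.117],
    [0,0,0,-0.117],
    [0,0,0,-0.117],
  ],
)

```text
clock: 4.68
eef_pos: [0.4011, -0.1821, 0.2557]
tool_rot: [0.262, 0.965, 0.025, 0.005]
ft_force: [-0.2, -0.0, 0.8]
grip_width: 0.0002
grasp_force: 0.0
```

```bash
sed -i 's/dt=(th-t0+90)%180-90/dt=(th-t0+180)%360-180/' h.py
python3 - <<'E'
from h import *
go(.4503,-.1042,.16,149.6);print(bot.get_obs()["tool_rot"])
E
```

```text
clock 4.68 pos [ 0.4011 -0.1821  0.2557] th 149.65 roll 0.001 shift(tool units, after roll) [-0.15   4.606  4.783] F [-0.2 -0.   0.8] w 0.0002 j [-0.46  0.12 -0.14  1.31  0.05  0.07]
[0.26175915 0.96480579 0.02471919 0.00457109]
```

apply_moves(
  commands=[
    [0,0,0,-0.117],
    [0,0,0,-0.117],
    [0,0,0,-0.117],
    [0,0,0,-0.117],
    [0,0,0,-0.117],
  ],
)

```text
clock: 5.1
eef_pos: [0.4011, -0.1821, 0.2556]
tool_rot: [-0.041, 0.999, 0.022, 0.012]
ft_force: [0.3, -0.3, 0.4]
grip_width: -0.0003
grasp_force: 0.0
```

apply_moves(
  commands=[
    [0,0,0,-0.117],
    [0,0,0,-0.117],
    [0,0,0,-0.117],
    [0,0,0,-0.117],
    [0,0,0,-0.117],
  ],
)

```text
clock: 5.52
eef_pos: [0.4011, -0.1821, 0.2556]
tool_rot: [-0.341, 0.94, 0.018, 0.018]
ft_force: [1.1, 0.9, -0.4]
grip_width: 0.0002
grasp_force: 0.0
```

apply_moves(
  commands=[
    [0,0,0,-0.117],
    [0,0,0,-0.117],
    [0,0,0,-0.117],
    [0,0,0,-0.117],
    [0,0,0,-0.117],
  ],
)

```text
clock: 5.93
eef_pos: [0.4011, -0.1821, 0.2556]
tool_rot: [-0.608, 0.793, 0.011, 0.022]
ft_force: [0.3, 0.4, -0.3]
grip_width: -0.0003
grasp_force: 0.0
```

apply_moves(
  commands=[
    [0,0,0,-0.117],
    [0,0,0,-0.117],
    [0,0,0,-0.117],
    [0,0,0,-0.117],
    [0,0,0,-0.117],
  ],
)

```text
clock: 6.35
eef_pos: [0.4011, -0.1821, 0.2557]
tool_rot: [0.819, -0.573, -0.004, -0.025]
ft_force: [-0.4, -0.2, 0.6]
grip_width: 0.0002
grasp_force: 0.0
```

apply_moves(
  commands=[
    [0,0,0,-0.117],
    [0,0,0,-0.117],
    [0,0,0,-0.117],
    [0,0,0,-0.117],
    [0,0,0,-0.117],
  ],
)

```text
clock: 6.77
eef_pos: [0.4011, -0.1821, 0.2557]
tool_rot: [0.954, -0.299, 0.004, -0.025]
ft_force: [0.4, 0.8, -0.5]
grip_width: -0.0001
grasp_force: 0.0
```

apply_moves(
  commands=[
    [0,0,0,-0.117],
    [0,1,0,0],
    [0,1,0,0],
    [0,1,0,0],
    [0,0,0,0],
  ],
)

```text
clock: 7.18
eef_pos: [0.3847, -0.2128, 0.2527]
tool_rot: [0.966, -0.259, 0.003, -0.014]
ft_force: [-0.6, -0.8, 0.5]
grip_width: 0.0003
grasp_force: 0.0
```

```bash
sed -i '/    u=np.array(\[np.cos(a)/c\    u=Ro.from_euler("z",-dt,degrees=True).as_matrix().T@R.T@d/.02' h.py; sed -i 's/print("clock/print("toolz",R[:2,2].round(4)); print("clock/' h.py
python3 - <<'E'
from h import *
go(.4503,-.1042,.16,149.6)
E
```

```text
toolz [0.0124 0.0265]
clock 7.18 pos [ 0.3847 -0.2128  0.2527] th -30.07 roll -2.995 shift(tool units, after roll) [-0.092  6.207  4.818] F [-0.6 -0.8  0.5] w 0.0003 j [-0.52  0.12 -0.14  1.31  0.03 -3.14]
```

apply_moves(
  commands=[
    [0,1,0,0],
    [0,1,0,0],
    [0,0.7,0,0],
    [0,0,0,0],
    [0,0,0,0],
  ],
)

```text
clock: 7.6
eef_pos: [0.3738, -0.2323, 0.2517]
tool_rot: [0.961, -0.277, -0.0, -0.003]
ft_force: [0.6, 0.2, 0.1]
grip_width: 0.0001
grasp_force: 0.0
```

Run:
```python
from h import *
go(.4503,-.1042,.16,149.6)
```

```text
toolz [0.0011 0.0062]
clock 7.60 pos [ 0.3738 -0.2323  0.2517] th -32.13 roll 2.971 shift(tool units, after roll) [-0.07   7.432  4.63 ] F [0.6 0.2 0.1] w 0.0001 j [-0.56  0.12 -0.14  1.31  0.01 -3.14]
```

apply_moves(
  commands=[
    [0,0,0,0.1188],
    [0,0,0,0.1188],
    [0,0,0,0.1188],
    [0,0,0,0.1188],
    [0,0,0,0.1188],
  ],
)

```text
clock: 8.02
eef_pos: [0.374, -0.2319, 0.2518]
tool_rot: [0.829, -0.56, -0.001, -0.003]
ft_force: [-0.1, -0.4, -0.1]
grip_width: 0.0001
grasp_force: 0.0
```

apply_moves(
  commands=[
    [0,0,0,0.1188],
    [0,0,0,0.1188],
    [0,0,0,0.1188],
    [0,0,0,0.1188],
    [0,0,0,0.1188],
  ],
)

```text
clock: 8.43
eef_pos: [0.374, -0.2318, 0.2518]
tool_rot: [-0.618, 0.786, 0.002, 0.002]
ft_force: [0.5, 0.2, 0.1]
grip_width: 0.0
grasp_force: 0.0
```

apply_moves(
  commands=[
    [0,0,0,0.1188],
    [0,0,0,0.1188],
    [0,0,0,0.1188],
    [0,0,0,0.1188],
    [0,0,0,0.1188],
  ],
)

```text
clock: 8.85
eef_pos: [0.374, -0.2318, 0.2517]
tool_rot: [-0.347, 0.938, 0.003, 0.002]
ft_force: [-0.3, 0.1, 0.1]
grip_width: 0.0003
grasp_force: 0.0
```

apply_moves(
  commands=[
    [0,0,0,0.1188],
    [0,0,0,0.1188],
    [0,0,0,0.1188],
    [0,0,0,0.1188],
    [0,0,0,0.1188],
  ],
)

```text
clock: 9.27
eef_pos: [0.374, -0.2318, 0.2517]
tool_rot: [-0.044, 0.999, 0.003, 0.001]
ft_force: [-0.4, -0.0, -1.1]
grip_width: 0.0
grasp_force: 0.0
```

apply_moves(
  commands=[
    [0,0,0,0.1188],
    [0,0,0,0.1188],
    [0,0,0,0.1188],
    [0,0,0,0.1188],
    [0,0,0,0.1188],
  ],
)

```text
clock: 9.68
eef_pos: [0.374, -0.2319, 0.2518]
tool_rot: [0.264, 0.965, 0.003, -0.0]
ft_force: [0.3, -0.7, -0.4]
grip_width: 0.0002
grasp_force: 0.0
```

apply_moves(
  commands=[
    [0,1,0,0],
    [0,1,0,0],
    [0,1,0,0],
    [0,1,0,0],
    [0,1,0,0],
  ],
)

```text
clock: 10.1
eef_pos: [0.4248, -0.1447, 0.2524]
tool_rot: [0.261, 0.965, 0.003, -0.0]
ft_force: [-0.2, -0.2, 0.1]
grip_width: -0.0001
grasp_force: 0.0
```

apply_moves(
  commands=[
    [0,1,0,0],
    [0,1,0,0],
    [0,0.43,0,0],
    [0,0,1,0],
    [0,0,1,0],
  ],
)

```text
clock: 10.52
eef_pos: [0.4503, -0.1032, 0.2132]
tool_rot: [0.26, 0.965, 0.003, 0.002]
ft_force: [-0.0, 0.8, 0.3]
grip_width: -0.0003
grasp_force: 0.0
```

Run:
```python
from h import *
go(.4503,-.1042,.16,149.6)
c=cam("wrist");print(c["camera_matrix"]);cv2.imwrite("pics/w1.png",c["image"])
```

```text
toolz [0.0046 0.005 ]
clock 10.52 pos [ 0.4503 -0.1032  0.2132] th 149.81 roll 0.004 shift(tool units, after roll) [-0.024 -0.06   2.662] F [-0.   0.8  0.3] w -0.0003 j [-0.23  0.19 -0.17  1.21  0.01  0.3 ]
[[325.1922621    0.         280.83438198]
 [  0.         325.1922621  208.58503188]
 [  0.           0.           1.        ]]
```

View pics/w1.png

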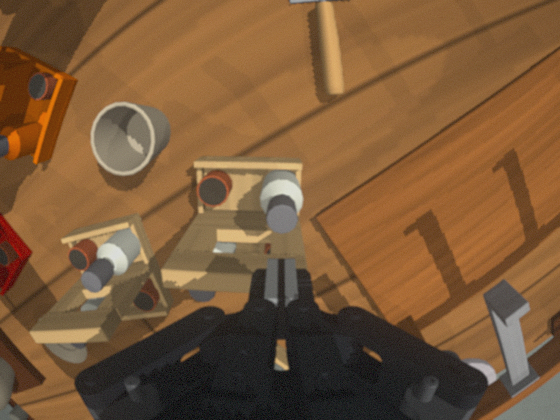

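```bash
cat >> h.py <<'E'
def fish(c,X):
    x=np.array(c["R"])@np.array(X)+np.array(c["t"]);K=np.array(c["camera_matrix"]);r=np.hypot(x[0],x[1]);a=np.arctan2(r,x[2])
    return np.array([K[0,2]+K[0,0]*a*x[0]/r,K[1,2]+K[1,1]*a*x[1]/r]).round(1)
def fray(c,u,v,z):
    K=np.array(c["camera_matrix"]);d=np.array([u-K[0,2],v-K[1,2]]);r=np.hypot(*d)/K[0,0];d=d/np.hypot(*d)
    R=np.array(c["R"]);w=R.T@np.array([d[0]*np.sin(r),d[1]*np.sin(r),np.cos(r)]);o=-R.T@np.array(c["t"])
    return (o+w*(z-o[2])/w[2]).round(4)
E
python3 - <<'E'
from h import *
c=cam("wrist");print(fray(c,282,207,.109),fray(c,282,207,.105),fish(c,[.4503,-.1042,.109]),fish(c,[.4503,-.1032,.191]))
E
```

```text
[ 0.4382 -0.0974  0.109 ] [ 0.4393 -0.098   0.105 ] [282.2 225.1] [285.1 284. ]
```

Run:
```python
from h import *
c=cam("wrist");i=c["image"];cv2.imwrite("pics/w1c.png",cv2.resize(i[140:300,200:360],(600,600),interpolation=cv2.INTER_CUBIC))
```

```text
(no output)
```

View pics/w1c.png

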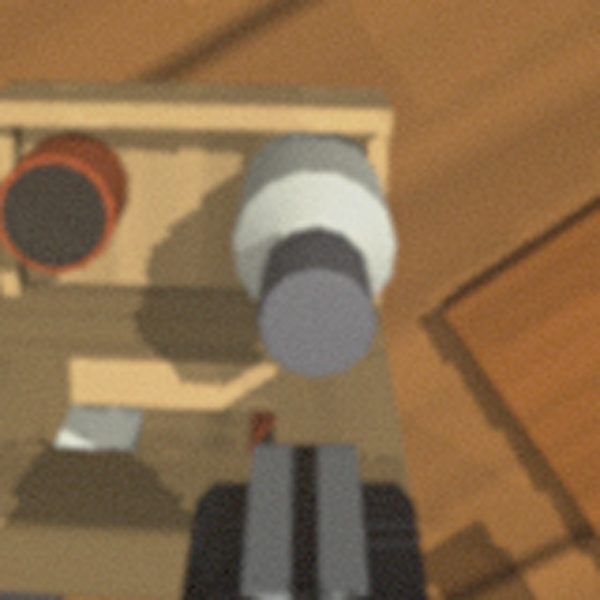

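The wrist crop shows cap A's flat top at about (285,226) against a predicted (282,225), so the position is good to about 2 mm. Pressing now.

apply_moves(
  commands=[
    [0,0,1,0],
    [0,0,1,0],
    [0,0,1,0],
    [0,0,0.7,0],
    [0,0,0,0],
  ],
)

```text
clock: 11.08
eef_pos: [0.4476, -0.1032, 0.1372]
tool_rot: [0.262, 0.965, 0.003, -0.002]
ft_force: [-0.7, -0.1, -0.4]
grip_width: -0.0002
grasp_force: 0.0
```

apply_moves(
  commands=[
    [0,0,0.2,0],
    [0,0,0.2,0],
    [0,0,0.2,0],
    [0,0,0.2,0],
    [0,0,0,0],
  ],
)

```text
clock: 11.5
eef_pos: [0.4502, -0.1035, 0.1236]
tool_rot: [0.261, 0.965, 0.003, 0.001]
ft_force: [0.9, -0.3, 0.7]
grip_width: 0.0002
grasp_force: 0.4
```

apply_moves(
  commands=[
    [0,0,0.1,0],
    [0,0,0.1,0],
    [0,0,0,0],
    [0,0,0,0],
    [0,0,0,0],
  ],
)

```text
clock: 11.92
eef_pos: [0.4503, -0.1035, 0.1218]
tool_rot: [0.261, 0.965, 0.003, 0.002]
ft_force: [-5.1, 1.0, 18.4]
grip_width: 0.0005
grasp_force: 9.6
```

Run:
```python
from h import *
go(.4732,-.1937,.16,149.6);print(bot.tip_reach)
```

```text
toolz [0.0054 0.0046]
clock 11.92 pos [ 0.4503 -0.1035  0.1218] th 149.70 roll 0.002 shift(tool units, after roll) [-3.277 -3.299 -1.922] F [-5.1  1.  18.4] w 0.0005 j [-0.23  0.27 -0.32  0.98  0.01  0.3 ]
0.022
```

apply_moves(
  commands=[
    [0,0,-1,0],
    [0,0,-1,0],
    [0,0,-1,0],
    [0,0,-0.5,0],
    [-0.8,-0.8,0,0],
  ],
)

```text
clock: 12.33
eef_pos: [0.4555, -0.1236, 0.1916]
tool_rot: [0.26, 0.966, 0.004, 0.002]
ft_force: [0.7, -0.4, -1.4]
grip_width: -0.0001
grasp_force: 0.0
```

apply_moves(
  commands=[
    [-1,-1,0,0],
    [-1,-1,0,0],
    [-0.5,-0.5,0,0],
    [0,0,0,0],
    [0,0,0,0],
  ],
)

```text
clock: 12.75
eef_pos: [0.4723, -0.1938, 0.1878]
tool_rot: [0.262, 0.965, 0.003, -0.001]
ft_force: [-0.1, -0.5, 0.0]
grip_width: 0.0001
grasp_force: 0.0
```

```bash
cat >> h.py <<'E'
def capdisc(c,X,z,r=45):
    "find grey disc near predicted world pt in wrist image"
    u,v=fish(c,[X[0],X[1],z]);i=c["image"];h=cv2.cvtColor(i,cv2.COLOR_BGR2HSV)
    m=((abs(h[...,0].astype(int)-120)<16)&(h[...,2]>100)&(h[...,2]<175)&(h[...,1]<60)&(h[...,1]>12)).astype(np.uint8)
    m=cv2.morphologyEx(m,cv2.MORPH_OPEN,np.ones((3,3)));n,l,s,ce=cv2.connectedComponentsWithStats(m)
    for k in range(1,n):
        if s[k,4]>150 and np.hypot(ce[k][0]-u,ce[k][1]-v)<r: print("pred",u,v,"disc",ce[k].round(1),s[k].tolist(),fray(c,*ce[k],z))
E
python3 - <<'E'
from h import *
go(.4732,-.1937,.13,149.6)
c=cam("wrist");capdisc(c,(.4732,-.1937),.109,60);capdisc(c,(.4503,-.1035),.1,60)
cv2.imwrite("pics/w2.png",c["image"])
E
```

```text
toolz [0.0003 0.0071]
clock 12.75 pos [ 0.4723 -0.1938  0.1878] th 149.62 roll 0.000 shift(tool units, after roll) [-0.047  0.011  2.888] F [-0.1 -0.5  0. ] w 0.0001 j [-0.39  0.3  -0.09  1.18  0.01  0.14]
```

View pics/w2.png

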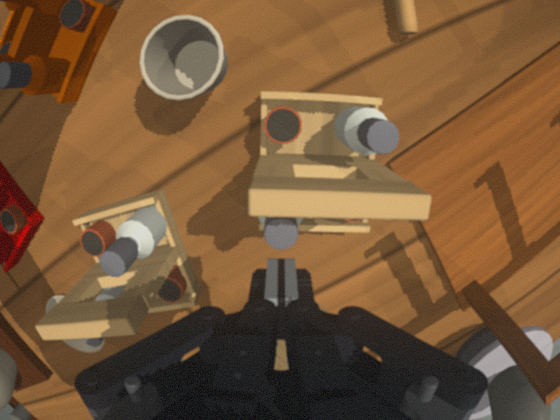

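The second cap of A is at (281,233), in line with the fingertips, and the first cap now sits lower. Pressing the second.

apply_moves(
  commands=[
    [0,0,1,0],
    [0,0,1,0],
    [0,0,0.7,0],
    [0,0,0.2,0],
    [0,0,0.2,0],
  ],
)

```text
clock: 13.22
eef_pos: [0.4712, -0.1916, 0.126]
tool_rot: [0.261, 0.965, 0.004, -0.002]
ft_force: [-4.9, 3.0, 7.0]
grip_width: -0.0004
grasp_force: 3.3
```

apply_moves(
  commands=[
    [0,0,0.15,0],
    [0,0,0.1,0],
    [0,0,0,0],
    [0,0,0,0],
    [0,0,0,0],
  ],
)

```text
clock: 13.63
eef_pos: [0.473, -0.1927, 0.122]
tool_rot: [0.261, 0.965, 0.003, 0.0]
ft_force: [-1.0, 1.1, 5.5]
grip_width: 0.0001
grasp_force: 2.3
```

apply_moves(
  commands=[
    [0,0,0.1,0],
    [0,0,0,0],
    [0,0,0,0],
    [0,0,0,0],
    [0,0,0,0],
  ],
)

```text
clock: 14.05
eef_pos: [0.4731, -0.1928, 0.1219]
tool_rot: [0.261, 0.965, 0.003, 0.001]
ft_force: [-5.8, 3.7, 17.7]
grip_width: -0.0002
grasp_force: 8.5
```

apply_moves(
  commands=[
    [0,0,-1,0],
    [0,0,-1,0],
    [0,0,-1,0],
    [0,0,-1,0],
    [0,0,-1,0.115],
  ],
)

```text
clock: 14.47
eef_pos: [0.4726, -0.1937, 0.2202]
tool_rot: [0.32, 0.948, 0.003, -0.0]
ft_force: [0.5, 0.2, -0.3]
grip_width: -0.0001
grasp_force: 0.0
```

apply_moves(
  commands=[
    [0,0,0,0.115],
    [0,0,0,0.115],
    [0,0,0,0.115],
    [0,0,0,0.115],
    [0,0,0,0.115],
  ],
  claw=0.2,
)

```text
clock: 14.88
eef_pos: [0.4728, -0.1938, 0.2193]
tool_rot: [0.588, 0.809, 0.003, -0.001]
ft_force: [0.0, -0.4, -0.1]
grip_width: 0.0603
grasp_force: 0.0
```

apply_moves(
  commands=[
    [0,0,0,0.115],
    [0,0,0,0.115],
    [0,0,0,0.115],
    [0,0,0,0.115],
    [0,0,0,0.115],
  ],
)

```text
clock: 15.3
eef_pos: [0.4728, -0.1938, 0.2192]
tool_rot: [0.801, 0.598, 0.002, -0.002]
ft_force: [-0.7, 0.4, 0.7]
grip_width: 0.0681
grasp_force: 0.0
```

apply_moves(
  commands=[
    [0,0,0,0.115],
    [0,0,0,0.115],
    [0,0,0,0],
    [0,0,0,0],
    [0,0,0,0],
  ],
)

```text
clock: 15.72
eef_pos: [0.4726, -0.1938, 0.2191]
tool_rot: [0.865, 0.501, 0.002, -0.002]
ft_force: [-0.1, -0.1, -0.9]
grip_width: 0.0686
grasp_force: 0.0
```

```bash
cat >> h.py <<'E'
def mask(c,name,z=.145):
    "plywood strip outlines in the top view: pale yellow, elongated"
    i=c["image"];h=cv2.cvtColor(i,cv2.COLOR_BGR2HSV)
    m=((h[...,0]>14)&(h[...,0]<28)&(h[...,2]>205)&(h[...,1]>60)&(h[...,1]<140)).astype(np.uint8)
    n,l,s,ce=cv2.connectedComponentsWithStats(m)
    for k in range(1,n):
        if s[k,4]<60: continue
        pts=np.argwhere(l==k)[:,::-1].astype(np.float32);(cx,cy),(w,hh),a=r=cv2.minAreaRect(pts)
        if max(w,hh)<25: continue
        b=cv2.boxPoints(r);e=sorted([(b[j]+b[(j+1)%4])/2 for j in range(4)],key=lambda p:-np.hypot(p[0]-cx,p[1]-cy))[:2]
        q=car(c,e[0],e[1]);print(name,(round(cx),round(cy)),s[k,4],"len",q['len'],"mid",q['mid'],"yaw",q['yaw'],q['capmodel'])
E
python3 - <<'E'
from h import *
import pickle
go(.4616,-.1492,.138,59.6)
mask(pickle.load(open("top.pkl","rb")),"old")
c=cam("top");mask(c,"new");cv2.imwrite("pics/t2.png",c["image"])
E
```

```text
toolz [0.0012 0.0059]
clock 15.72 pos [ 0.4726 -0.1938  0.2191] th 60.16 roll 0.009 shift(tool units, after roll) [ 1.621 -1.596  4.067] F [-0.1 -0.1 -0.9] w 0.0686 j [-0.39  0.28 -0.03  1.26  0.01  1.7 ]
old (355, 111) 264 len 0.1027 mid [ 0.6586 -0.2764] yaw 102.4 [[0.6336, -0.3167], [0.6835, -0.2361]]
old (327, 129) 99 len 0.0931 mid [ 0.6157 -0.2065] yaw 96.3 [[0.5867, -0.2439], [0.6448, -0.1691]]
old (307, 186) 359 len 0.1032 mid [ 0.4787 -0.1574] yaw 147.8 [[0.4899, -0.2035], [0.4675, -0.1114]]
old (370, 184) 123 len 0.0955 mid [ 0.4815 -0.305 ] yaw 12.4 [[0.4412, -0.2801], [0.5218, -0.3299]]
old (381, 201) 273 len 0.1023 mid [ 0.4409 -0.3295] yaw 162.9 [[0.4637, -0.3711], [0.4181, -0.288]]
old (290, 217) 111 len 0.0938 mid [ 0.4072 -0.1143] yaw 141.2 [[0.413, -0.1613], [0.4013, -0.0672]]
old (365, 225) 122 len 0.0936 mid [ 0.3855 -0.2905] yaw 161.0 [[0.4069, -0.3328], [0.3641, -0.2482]]
old (242, 241) 185 len 0.0828 mid [ 0.3531 -0.0011] yaw 65.7 [[0.309, -0.0185], [0.3972, 0.0163]]
new (400, 197) 166 len 0.0749 mid [ 0.4505 -0.3751] yaw 162.8 [[0.4732, -0.4166], [0.4277, -0.3335]]
new (242, 241) 149 len 0.0807 mid [ 0.3529 -0.0011] yaw 66.1 [[0.309, -0.0188], [0.3969, 0.0166]]
```

apply_moves(
  commands=[
    [0.8,-0.8,0,0],
    [0.8,-0.8,0,0.009],
    [0,0,0.5,0],
    [0,0,0,0],
    [0,0,0,0],
  ],
)

```text
clock: 16.18
eef_pos: [0.4607, -0.1502, 0.2089]
tool_rot: [0.868, 0.496, 0.002, -0.002]
ft_force: [-0.4, 0.1, 0.7]
grip_width: 0.0684
grasp_force: 0.0
```

Run:
```python
from h import *
go(.4616,-.1492,.138,59.6)
c=cam("wrist");i=c["image"].copy()
q=np.radians(149.6);v=np.array([-np.sin(q),np.cos(q)])*.052
for s in(-1,1):
    p=fish(c,[.4616+s*v[0],-.1492+s*v[1],.145]);print(p);cv2.circle(i,tuple(int(a) for a in p),3,(0,255,0),-1)
for p in((.4503,-.1035),(.473,-.193)): cv2.circle(i,tuple(int(a) for a in fish(c,[*p,.1])),3,(255,0,255),-1)
cv2.imwrite("pics/w3.png",i[100:400,80:480])
```

```text
toolz [0.0003 0.0059]
clock 16.18 pos [ 0.4607 -0.1502  0.2089] th 59.53 roll -0.001 shift(tool units, after roll) [0.047 0.026 3.545] F [-0.4  0.1  0.7] w 0.0684 j [-0.32  0.24 -0.12  1.22  0.01  1.78]
[282.7 152.7]
[282.4 304.5]
```

View pics/w3.png

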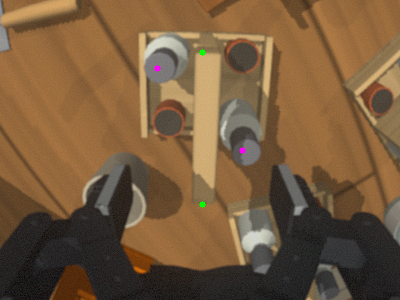

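Wrist view: A's strip runs (209,52)-(204,200) in the crop, matching the green prediction, and both caps look seated. I'll descend and grip.

apply_moves(
  commands=[
    [0,0,1,0],
    [0,0,1,0],
    [0,0,1,0],
    [0,0,0.55,0],
    [0,0,0,0],
  ],
)

```text
clock: 16.65
eef_pos: [0.4594, -0.1499, 0.1359]
tool_rot: [0.869, 0.496, 0.0, -0.004]
ft_force: [-0.3, 0.1, 0.3]
grip_width: 0.0684
grasp_force: 0.0
```

apply_moves(
  commands=[
    [0,0,0,0],
    [0,0,0,0],
    [0,0,0,0],
    [0,0,0,0],
    [0,0,0,0],
  ],
  claw=1,
)

```text
clock: 17.07
eef_pos: [0.4621, -0.1501, 0.1393]
tool_rot: [0.868, 0.496, 0.003, -0.001]
ft_force: [2.0, 0.4, 1.1]
grip_width: 0.0147
grasp_force: 63.8
```

apply_moves(
  commands=[
    [0,0,0,0],
    [0,0,0,0],
    [0,0,0,0],
    [0,0,-0.3,0],
    [0,0,-0.5,0],
  ],
)

```text
clock: 17.48
eef_pos: [0.4581, -0.1488, 0.1524]
tool_rot: [0.868, 0.496, -0.001, -0.005]
ft_force: [-0.8, -0.3, -4.5]
grip_width: 0.0148
grasp_force: 62.8
```

Run:
```python
from h import *
go(.4616,-.1492,.138,95.1)
```

```text
toolz [-0.0059  0.0084]
clock 17.48 pos [ 0.4581 -0.1488  0.1524] th 59.47 roll -0.594 shift(tool units, after roll) [-0.041  0.175  0.718] F [-0.8 -0.3 -4.5] w 0.0148 j [-0.32  0.28 -0.22  1.08  0.01  1.79]
```

apply_moves(
  commands=[
    [0,0,-0.9,0],
    [0,0,-0.9,0],
    [0,0,-0.9,0],
    [0,0,-0.9,0],
    [0,0,-0.9,0],
  ],
)

```text
clock: 17.9
eef_pos: [0.4588, -0.1496, 0.2436]
tool_rot: [0.868, 0.496, 0.0, -0.004]
ft_force: [-0.3, -0.1, -5.0]
grip_width: 0.0152
grasp_force: 62.8
```

apply_moves(
  commands=[
    [0,0,0,-0.118],
    [0,0,0,-0.118],
    [0,0,0,-0.118],
    [0,0,0,-0.118],
    [0,0,0,-0.118],
  ],
)

```text
clock: 18.32
eef_pos: [0.4588, -0.1496, 0.2428]
tool_rot: [0.674, 0.739, 0.001, -0.004]
ft_force: [-0.1, -0.1, -4.9]
grip_width: 0.0148
grasp_force: 63.0
```

apply_moves(
  commands=[
    [0.5,0,0,0],
    [0.9,0,0,0],
    [0.9,0,0,0],
    [0.9,0,0,0],
    [0.9,0,0,0],
  ],
)

```text
clock: 18.73
eef_pos: [0.4521, -0.067, 0.2437]
tool_rot: [0.678, 0.735, 0.002, -0.003]
ft_force: [0.2, 0.9, -3.9]
grip_width: 0.0145
grasp_force: 62.9
```

apply_moves(
  commands=[
    [0.9,0,0,0],
    [0.9,0,0,0],
    [0.9,0,0,0],
    [0.9,0,0,0],
    [0.9,0,0,0],
  ],
)

```text
clock: 19.15
eef_pos: [0.4443, 0.0226, 0.2444]
tool_rot: [0.678, 0.735, 0.001, -0.003]
ft_force: [-0.2, -0.9, -4.8]
grip_width: 0.0147
grasp_force: 62.9
```

apply_moves(
  commands=[
    [0.9,0,0,0],
    [0.9,0,0,0],
    [0.9,0,0,0],
    [0.9,0,0,0],
    [0.9,0,0,0],
  ],
)

```text
clock: 19.57
eef_pos: [0.4365, 0.1119, 0.2449]
tool_rot: [0.678, 0.735, 0.001, -0.003]
ft_force: [-0.3, -0.0, -5.0]
grip_width: 0.0151
grasp_force: 62.9
```

apply_moves(
  commands=[
    [0.9,0,0,0],
    [0.9,0,0,0],
    [0.9,0,0,0],
    [0.9,0,0,0],
    [0.9,0,0,0],
  ],
)

```text
clock: 19.98
eef_pos: [0.4289, 0.2013, 0.2453]
tool_rot: [0.678, 0.735, 0.001, -0.003]
ft_force: [0.2, -0.4, -3.9]
grip_width: 0.0151
grasp_force: 62.9
```

```bash
cat >> h.py <<'E'
H={1:(.5745,.2815),2:(.5856,.1475),3:(.597,.0135)}
def pre(h,x,z,th=95.1):
    a=np.radians(5.1);go(H[h][0]+x*np.cos(a),H[h][1]+x*np.sin(a),z,th)
E
python3 - <<'E'
from h import *
pre(1,-.12,.2425);pre(1,0,.2425)
c=cam("wrist");cv2.imwrite("pics/w4.png",c["image"])
E
```

```text
toolz [-0.0028  0.0047]
clock 19.98 pos [0.4289 0.2013 0.2453] th 94.68 roll -0.007 shift(tool units, after roll) [3.349 1.609 0.154] F [ 0.2 -0.4 -3.9] w 0.0151 j [ 0.44  0.19 -0.08  1.3   0.01  1.92]
toolz [-0.0028  0.0047]
clock 19.98 pos [0.4289 0.2013 0.2453] th 94.68 roll -0.007 shift(tool units, after roll) [3.349 7.609 0.14 ] F [ 0.2 -0.4 -3.9] w 0.0151 j [ 0.44  0.19 -0.08  1.3   0.01  1.92]
```

View pics/w4.png

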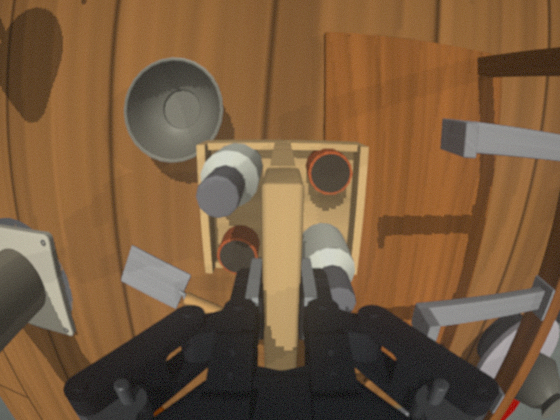

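The carrier is held square. Hook 1's tip is at (455,137) and hook 2's at (425,318). I'll move beside hook 1 and check the tip's place.

apply_moves(
  commands=[
    [0.8,0,0,-0.007],
    [0.9,0,0,0],
    [0.9,0,0,0],
    [0.7,0,0.1,0],
    [0,0,0,0],
  ],
)

```text
clock: 20.45
eef_pos: [0.4231, 0.2683, 0.2434]
tool_rot: [0.674, 0.739, 0.001, -0.003]
ft_force: [-0.3, 0.1, -4.3]
grip_width: 0.0149
grasp_force: 62.7
```

Run:
```python
from h import *
pre(1,-.12,.2425);pre(1,0,.2425)
c=cam("wrist");i=c["image"].copy()
a=np.radians(5.1);ex=np.array([np.cos(a),np.sin(a)]);ey=np.array([-ex[1],ex[0]])
for x,y,z in((-.054,.01,.207),(-.054,-.01,.207),(0.02,.01,.185),(.02,-.01,.185)):
    P=np.array(H[1])+x*ex+y*ey;p=fish(c,[*P,z]);print(p);cv2.circle(i,tuple(int(q) for q in p),2,(0,255,0),-1)
cv2.imwrite("pics/w5.png",cv2.resize(i[120:360,330:560],None,fx=2.4,fy=2.4))
```

```text
toolz [-0.0026  0.006 ]
clock 20.45 pos [0.4231 0.2683 0.2434] th 95.30 roll 0.003 shift(tool units, after roll) [-0.016  1.599  0.043] F [-0.3  0.1 -4.3] w 0.0149 j [ 0.56  0.25 -0.01  1.31  0.01  2.04]
toolz [-0.0026  0.006 ]
clock 20.45 pos [0.4231 0.2683 0.2434] th 95.30 roll 0.003 shift(tool units, after roll) [-0.016  7.599  0.031] F [-0.3  0.1 -4.3] w 0.0149 j [ 0.56  0.25 -0.01  1.31  0.01  2.04]
[449.4 241. ]
[442.8 270.8]
[517.7 225.5]
[511.4 250.3]
```

View pics/w5.png

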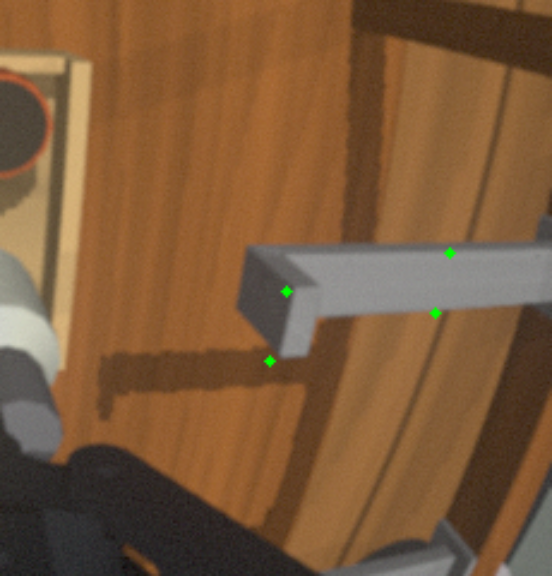

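The tip's top face is at about (300,320) in the crop, some 3 mm up and right of my prediction. I'll correct slightly and thread the hole.

apply_moves(
  commands=[
    [0.1,0.5,0,0],
    [0,0.5,0,0],
    [0,0.6,0,0],
    [0,0.6,0,0],
    [0,0.6,0,0],
  ],
)

```text
clock: 20.92
eef_pos: [0.481, 0.2724, 0.2445]
tool_rot: [0.675, 0.738, 0.002, -0.002]
ft_force: [-0.7, -0.0, -5.3]
grip_width: 0.0148
grasp_force: 62.7
```

apply_moves(
  commands=[
    [0,0.6,0,0],
    [0,0.6,0,0],
    [0,0.6,0,0],
    [0,0.6,0,0],
    [0,0.6,0,0],
  ],
)

```text
clock: 21.33
eef_pos: [0.5409, 0.2778, 0.2443]
tool_rot: [0.675, 0.738, 0.002, -0.002]
ft_force: [-0.4, 0.7, -5.5]
grip_width: 0.0149
grasp_force: 62.7
```

Run:
```python
from h import *
pre(1,0,.2425)
c=cam("scene");cv2.imwrite("pics/s1.png",cv2.resize(c["image"][100:340,150:490],(800,565),interpolation=cv2.INTER_CUBIC))
```

```text
toolz [-0.0005  0.0049]
clock 21.33 pos [0.5409 0.2778 0.2443] th 95.13 roll 0.000 shift(tool units, after roll) [0.036 1.69  0.09 ] F [-0.4  0.7 -5.5] w 0.0149 j [0.47 0.46 0.3  1.41 0.   1.95]
```

View pics/s1.png

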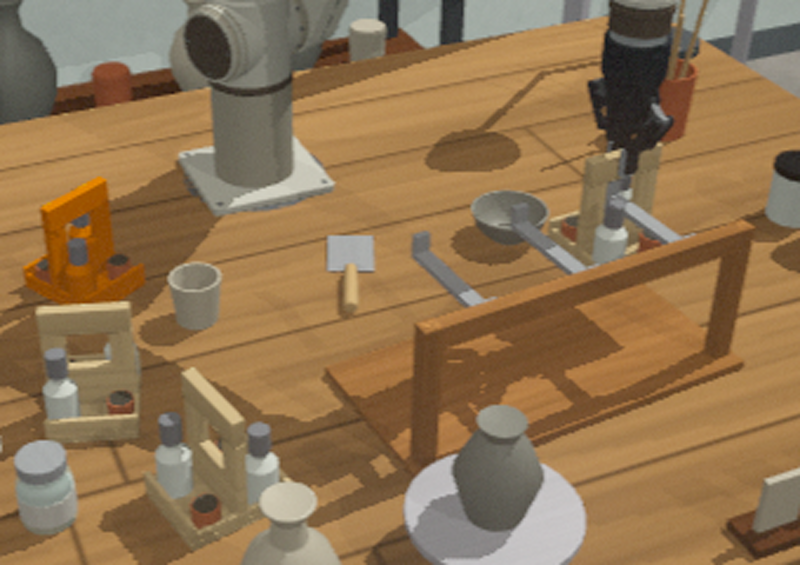

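The scene view shows hook 1 threaded through A's hand-hole. I'll finish the advance and lower.

apply_moves(
  commands=[
    [0,0.6,0,0],
    [0,0.6,0,0],
    [0,0.5,0,0],
    [0,0,0.5,0],
    [0,0,0.5,0],
  ],
)

```text
clock: 21.8
eef_pos: [0.5745, 0.2815, 0.2241]
tool_rot: [0.674, 0.738, 0.003, -0.002]
ft_force: [-0.1, -0.1, -6.4]
grip_width: 0.0152
grasp_force: 62.7
```

apply_moves(
  commands=[
    [0,0,0.3,0],
    [0,0,0.2,0],
    [0,0,0.1,0],
    [0,0,0,0],
    [0,0,0,0],
  ],
)

```text
clock: 22.22
eef_pos: [0.5741, 0.2823, 0.2133]
tool_rot: [0.674, 0.739, 0.003, -0.002]
ft_force: [0.6, 0.6, -4.8]
grip_width: 0.0153
grasp_force: 62.6
```

apply_moves(
  commands=[
    [0,0,0.1,0],
    [0,0,0.05,0],
    [0,0,0,0],
    [0,0,0,0],
    [0,0,0,0],
  ],
)

```text
clock: 22.63
eef_pos: [0.5746, 0.2825, 0.2117]
tool_rot: [0.674, 0.739, 0.004, -0.001]
ft_force: [-1.8, -1.3, 6.2]
grip_width: 0.0146
grasp_force: 64.0
```

apply_moves(
  commands=[
    [0,0,0,0],
    [0,0,0,0],
    [0,0,0,0],
    [0,0,0,0],
    [0,0,0,0],
  ],
  claw=0.2,
)

```text
clock: 23.05
eef_pos: [0.5796, 0.2824, 0.2093]
tool_rot: [0.674, 0.738, 0.006, 0.002]
ft_force: [14.5, 1.4, -9.2]
grip_width: 0.0683
grasp_force: 7.1
```

apply_moves(
  commands=[
    [0,0,-0.5,0],
    [0,0,-0.7,0],
    [0,0,-1,0],
    [0,0,-1,0],
    [0,0,-1,0],
  ],
)

```text
clock: 23.47
eef_pos: [0.5741, 0.2815, 0.2943]
tool_rot: [0.674, 0.739, 0.002, -0.002]
ft_force: [0.2, 0.3, 0.3]
grip_width: 0.0683
grasp_force: 0.0
```

apply_moves(
  commands=[
    [-1,-0.37,0,0],
    [-1,-0.37,0,0],
    [-1,-0.37,0,0],
    [-1,-0.37,0,0],
    [-1,-0.37,0,0],
  ],
)

```text
clock: 23.88
eef_pos: [0.5462, 0.1778, 0.2931]
tool_rot: [0.674, 0.739, 0.002, -0.002]
ft_force: [0.4, -0.7, -0.9]
grip_width: 0.0685
grasp_force: 0.0
```

apply_moves(
  commands=[
    [-1,-0.37,0,0],
    [-1,-0.37,0,0],
    [-1,-0.37,0,0],
    [-1,-0.37,0,0],
    [-1,-0.37,0,0],
  ],
)

```text
clock: 24.3
eef_pos: [0.5185, 0.0747, 0.2925]
tool_rot: [0.674, 0.739, 0.003, -0.002]
ft_force: [0.3, 0.3, -0.3]
grip_width: 0.0684
grasp_force: 0.0
```

Run:
```python
from h import *
go(.4179,-.2852,.2,164.2)
c=cam("top");mask(c,"bench");mask(c,"hung",.218)
cv2.imwrite("pics/t3.png",c["image"])
```

```text
toolz [0.0011 0.0059]
clock 24.30 pos [0.5185 0.0747 0.2925] th 95.29 roll -1.149 shift(tool units, after roll) [ -0.06  -18.713   4.515] F [ 0.3  0.3 -0.3] w 0.0684 j [0.14 0.27 0.15 1.45 0.01 1.62]
bench (354, 105) 167 len 0.0678 mid [ 0.675  -0.2729] yaw 102.7 [[0.6503, -0.3134], [0.6998, -0.2325]]
bench (326, 125) 61 len 0.0727 mid [ 0.6252 -0.2045] yaw 102.3 [[0.6002, -0.2447], [0.6502, -0.1642]]
bench (374, 220) 71 len 0.0802 mid [ 0.3954 -0.3114] yaw 155.4 [[0.4126, -0.3556], [0.3783, -0.2673]]
bench (242, 240) 160 len 0.0819 mid [ 0.3535 -0.0013] yaw 66.1 [[0.3096, -0.019], [0.3975, 0.0164]]
hung (354, 105) 167 len 0.0678 mid [ 0.675  -0.2729] yaw 102.7 [[0.6503, -0.3134], [0.6998, -0.2325]]
hung (326, 125) 61 len 0.0727 mid [ 0.6252 -0.2045] yaw 102.3 [[0.6002, -0.2447], [0.6502, -0.1642]]
hung (374, 220) 71 len 0.0802 mid [ 0.3954 -0.3114] yaw 155.4 [[0.4126, -0.3556], [0.3783, -0.2673]]
hung (242, 240) 160 len 0.0819 mid [ 0.3535 -0.0013] yaw 66.1 [[0.3096, -0.019], [0.3975, 0.0164]]
```

Run:
```python
from h import *
i=cv2.imread("pics/t3.png");a=cv2.resize(i[85:245,285:420],(506,600),interpolation=cv2.INTER_CUBIC);b=cv2.resize(i[90:210,90:190],(290,348),interpolation=cv2.INTER_CUBIC)
o=np.zeros((600,796,3),np.uint8);o[:,:506]=a;o[:348,506:]=b;cv2.imwrite("pics/t3c.png",o)
```

```text
(no output)
```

View pics/t3c.png

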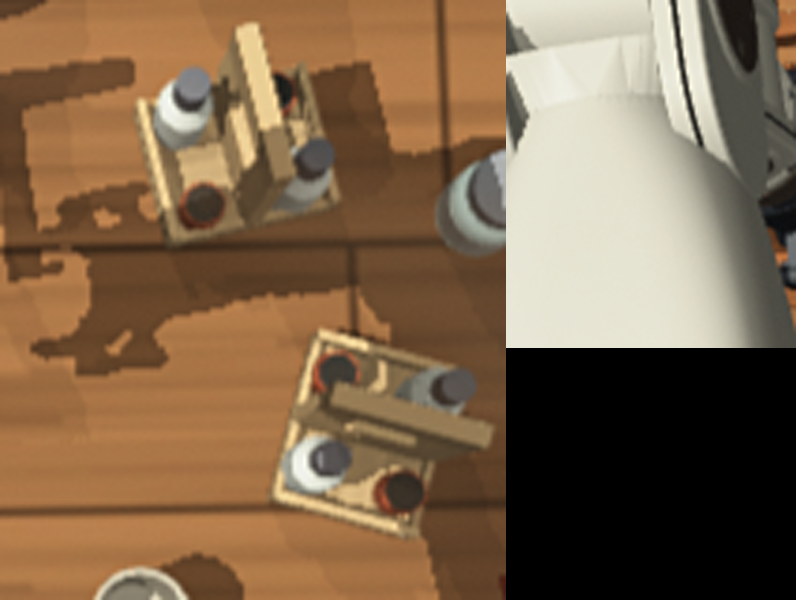

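B's strip is now at (332,394)-(491,437) in the crop, so B was knocked about 35 mm aside. C has not moved. I'm recomputing B.

Run:
```python
from h import *
c=cam("top");A=lambda u,v:(285+(u+.5)/3.748-.5,85+(v+.5)/3.75-.5)
r=car(c,A(332,394),A(491,437),[A(330,457),A(455,386)]);print(r)
r2=car(c,A(249,26),A(274,162),[A(193,86),A(316,156)]);print("C",r2['caps'])
q=r['yaw'];x=r['caps'][0];go(x[0],x[1],.2,q)
```

```text
{'mid': array([ 0.4536, -0.3623]), 'len': np.float64(0.1029), 'yaw': np.float64(163.7), 'caps': [[0.4315, -0.3189], [0.4768, -0.4022]], 'capmodel': [[0.477, -0.4035], [0.4303, -0.3211]]}
C [[0.6813, -0.2363], [0.6322, -0.3165]]
toolz [0.0008 0.0051]
clock 24.40 pos [0.5182 0.0732 0.2928] th 95.07 roll -1.144 shift(tool units, after roll) [ -1.346 -20.059   4.539] F [0.2 0.5 0.1] w 0.0682 j [0.14 0.27 0.15 1.45 0.   1.62]
```

apply_moves(
  commands=[
    [0,0,0,-0.1144],
    [0,0,0,-0.1144],
    [0,0,0,-0.1144],
    [0,0,0,-0.1144],
    [0,0,0,-0.1144],
  ],
  claw=1,
)

```text
clock: 24.82
eef_pos: [0.5192, 0.0764, 0.2925]
tool_rot: [0.423, 0.906, 0.003, -0.001]
ft_force: [0.4, 0.8, -0.6]
grip_width: 0.0077
grasp_force: 0.0
```

apply_moves(
  commands=[
    [0,0,0,-0.1144],
    [0,0,0,-0.1144],
    [0,0,0,-0.1144],
    [0,0,0,-0.1144],
    [0,0,0,-0.1144],
  ],
)

```text
clock: 25.23
eef_pos: [0.5192, 0.0765, 0.2925]
tool_rot: [0.137, 0.991, 0.003, 0.0]
ft_force: [0.3, 0.7, 1.0]
grip_width: 0.0004
grasp_force: 0.0
```

apply_moves(
  commands=[
    [0,-1,0,0],
    [0,-1,0,0],
    [0,-1,0,0],
    [0,-1,0,0],
    [0,-1,0,0],
  ],
)

```text
clock: 25.65
eef_pos: [0.4913, -0.0205, 0.2919]
tool_rot: [0.139, 0.99, 0.003, 0.0]
ft_force: [0.2, -0.0, -0.2]
grip_width: 0.0001
grasp_force: 0.0
```

apply_moves(
  commands=[
    [0,-1,0,0],
    [0,-1,0,0],
    [0,-1,0,0],
    [0,-1,0,0],
    [0,-1,0,0],
  ],
)

```text
clock: 26.07
eef_pos: [0.4637, -0.1168, 0.2914]
tool_rot: [0.139, 0.99, 0.003, 0.0]
ft_force: [0.1, -0.3, -0.1]
grip_width: -0.0001
grasp_force: 0.0
```

apply_moves(
  commands=[
    [-0.1,-1,0.2,0],
    [-0.1,-1,0.2,0],
    [-0.1,-1,0.2,0],
    [-0.1,-1,0.2,0],
    [-0.1,-1,0.2,0],
  ],
)

```text
clock: 26.48
eef_pos: [0.4458, -0.2157, 0.2706]
tool_rot: [0.14, 0.99, 0.003, 0.0]
ft_force: [0.6, 0.2, 0.9]
grip_width: 0.0004
grasp_force: 0.0
```

apply_moves(
  commands=[
    [-0.2,-1,0.5,0],
    [-0.2,-1,0.5,0],
    [-0.2,-1,0.5,0],
    [-0.2,-1,0.5,0],
    [0,-0.5,0.5,0],
  ],
)

```text
clock: 26.9
eef_pos: [0.4366, -0.3076, 0.2195]
tool_rot: [0.14, 0.99, 0.003, 0.001]
ft_force: [0.4, -0.1, 0.9]
grip_width: 0.0001
grasp_force: 0.0
```

Run:
```python
from h import *
go(.4315,-.3195,.13,163.7)
c=cam("wrist");cv2.imwrite("pics/w6.png",c["image"])
u,v=fish(c,[.4315,-.3195,.109]);print(u,v)
i=c["image"];h=cv2.cvtColor(i,cv2.COLOR_BGR2HSV);print("center hsv",h[int(v),int(u)])
s=h[int(v),int(u)].astype(int);m=np.all(abs(h.astype(int)-s)<[14,22,25],axis=2).astype(np.uint8)
m=cv2.morphologyEx(m,cv2.MORPH_OPEN,np.ones((3,3)));_,l,st,ce=cv2.connectedComponentsWithStats(m);k=l[int(v),int(u)];print(k,ce[k],st[k],fray(c,*ce[k],.109))
```

```text
toolz [0.0018 0.0052]
clock 26.90 pos [ 0.4366 -0.3076  0.2195] th 163.86 roll 0.003 shift(tool units, after roll) [ 0.079 -0.668  4.471] F [ 0.4 -0.1  0.9] w 0.0001 j [-0.62  0.33  0.03  1.28  0.01 -0.33]
264.2 212.9
center hsv [ 83   8 128]
0 [279.5 209.5] [     0      0    560    420 235200] [ 0.4321 -0.3076  0.109 ]
```

```bash
cat >> h.py <<'E'
def hough(c,X,z=.109,half=40,rm=(10,22)):
    u,v=fish(c,[X[0],X[1],z]);g=cv2.cvtColor(c["image"],cv2.COLOR_BGR2GRAY)
    u0,v0=int(u-half),int(v-half);k=cv2.resize(g[max(v0,0):v0+2*half,max(u0,0):u0+2*half],None,fx=4,fy=4,interpolation=cv2.INTER_CUBIC);k=cv2.GaussianBlur(k,(0,0),2)
    C=cv2.HoughCircles(k,cv2.HOUGH_GRADIENT,1,20,param1=60,param2=18,minRadius=rm[0]*4,maxRadius=rm[1]*4)
    print("pred",u,v)
    for x,y,r in ([] if C is None else C[0][:5]):
        p=(x/4+max(u0,0),y/4+max(v0,0));s=c["image"][int(p[1])-2:int(p[1])+3,int(p[0])-2:int(p[0])+3].reshape(-1,3).mean(0).round();print(np.round(p,1),"r",r/4,"bgr",s,fray(c,*p,z))
E
python3 - <<'E'
from h import *
c=cam("wrist");hough(c,(.4315,-.3195))
E
```

```text
pred 264.6 216.5
[263.4 199.4] r 21.3 bgr [80. 84. 87.] [ 0.4184 -0.3164  0.109 ]
[262.1 208.1] r 15.35 bgr [127. 127. 129.] [ 0.4246 -0.3193  0.109 ]
```

apply_moves(
  commands=[
    [0.08,-0.6,0.5,0],
    [0,0,0.5,0],
    [0,0,0,0],
    [0,0,0,0],
    [0,0,0,0],
  ],
)

```text
clock: 27.42
eef_pos: [0.4313, -0.3162, 0.2005]
tool_rot: [0.139, 0.99, 0.003, 0.0]
ft_force: [0.0, 0.0, -0.3]
grip_width: 0.0002
grasp_force: 0.0
```

Run:
```python
from h import *
c=cam("wrist");go(.4315,-.3195,.13,163.7);c=cam("wrist");hough(c,(.4315,-.3195));hough(c,(.4770,-.4028))
i=c["image"];cv2.imwrite("pics/w7.png",cv2.resize(i[100:330,130:430],(783,600)))
```

```text
toolz [0.0018 0.0056]
clock 27.47 pos [ 0.4315 -0.3164  0.2008] th 163.97 roll 0.005 shift(tool units, after roll) [-0.044 -0.17   3.539] F [0.3 0.8 0.3] w 0.0005 j [-0.64  0.34  0.    1.23  0.01 -0.36]
pred 277.0 225.1
[271.9 214.6] r 16.7 bgr [128. 127. 129.] [ 0.423  -0.3207  0.109 ]
pred 194.3 300.7
```

View pics/w7.png

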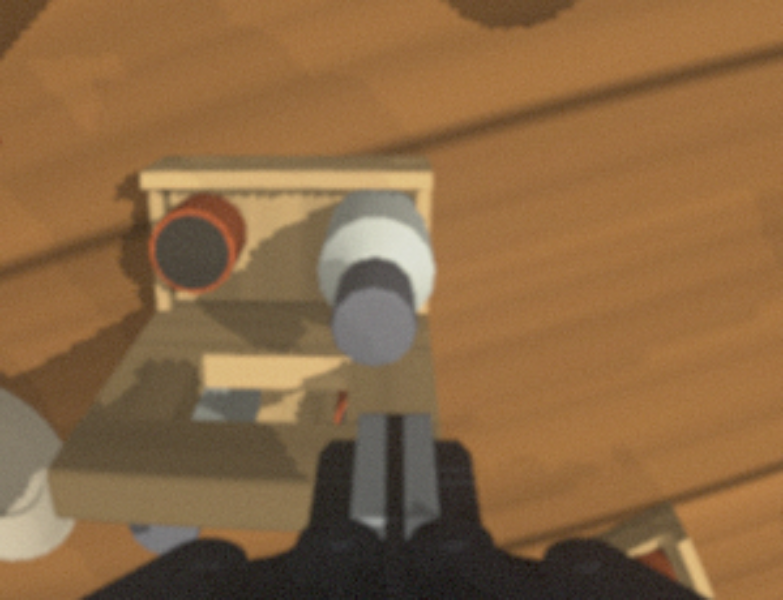

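B's first cap is centred at (374,325) in the crop, about 3 mm left of the fingers. Correcting and pressing.

apply_moves(
  commands=[
    [0,-0.3,0.8,0],
    [0,0,1,0],
    [0,0,1,0],
    [0,0,0.4,0],
    [0,0,0.2,0],
  ],
)

```text
clock: 27.93
eef_pos: [0.4289, -0.3214, 0.1311]
tool_rot: [0.14, 0.99, 0.004, -0.001]
ft_force: [0.1, -0.1, 0.3]
grip_width: 0.0
grasp_force: 0.0
```

apply_moves(
  commands=[
    [0,0,0.2,0],
    [0,0,0.2,0],
    [0,0,0.2,0],
    [0,0,0,0],
    [0,0,0,0],
  ],
)

```text
clock: 28.35
eef_pos: [0.4302, -0.3225, 0.1221]
tool_rot: [0.14, 0.99, 0.002, 0.001]
ft_force: [-1.7, 1.4, 5.1]
grip_width: -0.0002
grasp_force: 2.8
```

apply_moves(
  commands=[
    [0,0,0.1,0],
    [0,0,0,0],
    [0,0,0,0],
    [0,0,0,0],
    [0,0,0,0],
  ],
)

```text
clock: 28.77
eef_pos: [0.4303, -0.3225, 0.1219]
tool_rot: [0.14, 0.99, 0.002, 0.002]
ft_force: [-5.1, 4.1, 17.2]
grip_width: -0.0002
grasp_force: 8.4
```

apply_moves(
  commands=[
    [0,0,-1,0],
    [0,0,-1,0],
    [0,0,-1,0],
    [0,0,-0.8,0],
    [-0.4,-0.4,0,0],
  ],
)

```text
clock: 29.18
eef_pos: [0.4365, -0.3329, 0.1991]
tool_rot: [0.139, 0.99, 0.001, 0.003]
ft_force: [-1.2, -0.2, 0.9]
grip_width: 0.0
grasp_force: 0.0
```

apply_moves(
  commands=[
    [-1,-1,0,0],
    [-1,-1,0,0],
    [-1,-0.9,0,0],
    [0,0,0,0],
    [0,0,0,0],
  ],
)

```text
clock: 29.6
eef_pos: [0.477, -0.4058, 0.1933]
tool_rot: [0.14, 0.99, 0.003, 0.0]
ft_force: [0.5, 0.9, 0.1]
grip_width: 0.0002
grasp_force: 0.0
```

Run:
```python
from h import *
c=cam("wrist");go(.477,-.4045,.13,163.7);hough(c,(.477,-.4045),.108,30,(13,19))
```

```text
toolz [0.0008 0.0064]
clock 29.65 pos [ 0.4765 -0.4049  0.1935] th 163.90 roll 0.003 shift(tool units, after roll) [-0.021  0.005  3.175] F [ 0.3  0.1 -0.5] w 0.0002 j [-0.71  0.52  0.27  1.32  0.01 -0.43]
pred 283.1 226.9
```

apply_moves(
  commands=[
    [0,0,1,0],
    [0,0,1,0],
    [0,0,0.8,0],
    [0,0,0.2,0],
    [0,0,0.2,0],
  ],
)

```text
clock: 30.07
eef_pos: [0.4756, -0.4029, 0.1298]
tool_rot: [0.14, 0.99, 0.004, -0.001]
ft_force: [-4.2, 2.9, 6.3]
grip_width: -0.0002
grasp_force: 3.1
```

apply_moves(
  commands=[
    [0,0,0.2,0],
    [0,0,0.2,0],
    [0,0,0.1,0],
    [0,0,0,0],
    [0,0,0,0],
  ],
)

```text
clock: 30.48
eef_pos: [0.477, -0.4043, 0.1221]
tool_rot: [0.14, 0.99, 0.002, 0.001]
ft_force: [-1.0, 1.9, 6.1]
grip_width: 0.0001
grasp_force: 3.2
```

apply_moves(
  commands=[
    [0,0,0.12,0],
    [0,0,0,0],
    [0,0,0,0],
    [0,0,0,0],
    [0,0,0,0],
  ],
)

```text
clock: 30.9
eef_pos: [0.4771, -0.4045, 0.1219]
tool_rot: [0.14, 0.99, 0.002, 0.002]
ft_force: [-5.7, 4.2, 15.5]
grip_width: 0.0001
grasp_force: 8.0
```

apply_moves(
  commands=[
    [0,0,-1,0],
    [0,0,-1,0],
    [0,0,-1,0],
    [0,0,-1,0],
    [0,0,-1,0.115],
  ],
)

```text
clock: 31.32
eef_pos: [0.4768, -0.405, 0.2193]
tool_rot: [0.2, 0.98, 0.003, 0.001]
ft_force: [0.6, -0.1, -0.9]
grip_width: -0.0003
grasp_force: 0.0
```

apply_moves(
  commands=[
    [0,0,0,0.115],
    [0,0,0,0.115],
    [0,0,0,0.115],
    [0,0,0,0.115],
    [0,0,0,0.115],
  ],
  claw=0.2,
)

```text
clock: 31.73
eef_pos: [0.4769, -0.4051, 0.2184]
tool_rot: [0.483, 0.875, 0.003, 0.0]
ft_force: [-0.1, -1.0, 0.0]
grip_width: 0.0603
grasp_force: 0.0
```

apply_moves(
  commands=[
    [0,0,0,0.115],
    [0,0,0,0.115],
    [0,0,0,0.115],
    [0,0,0,0.115],
    [0,0,0,0.115],
  ],
)

```text
clock: 32.15
eef_pos: [0.4769, -0.4051, 0.2183]
tool_rot: [0.721, 0.693, 0.003, -0.001]
ft_force: [-0.8, 0.1, -0.4]
grip_width: 0.0684
grasp_force: 0.0
```

apply_moves(
  commands=[
    [0,0,0,0.115],
    [0,0,0,0.115],
    [0.8,-0.8,0,0],
    [0.8,-0.8,0,0],
    [0,0,0,0],
  ],
)

```text
clock: 32.57
eef_pos: [0.4526, -0.3624, 0.2181]
tool_rot: [0.797, 0.604, 0.002, -0.003]
ft_force: [-0.3, 1.7, 0.4]
grip_width: 0.0686
grasp_force: 0.0
```

```bash
cat >> h.py <<'E'
def striplines(c,mid,yaw):
    "offsets of the strip's bright top face from prediction, per wrist rows: scan across"
    q=np.radians(yaw);n=np.array([np.cos(q),np.sin(q)]);t=np.array([-n[1],n[0]]);h=c["image"].astype(float)
    L=cv2.cvtColor(c["image"],cv2.COLOR_BGR2LAB).astype(float)
    for s in(-.04,-.03,-.02,0,.02,.03,.04):
        o=np.arange(-.03,.0301,.001);P=[fish(c,[*(np.array(mid)+s*t+d*n),.145]) for d in o]
        v=np.array([L[int(round(p[1])),int(round(p[0]))] for p in P]);g=abs(np.diff(cv2.GaussianBlur(v,(1,3),0),axis=0)).sum(1)
        k=np.argsort(g)[-4:];print(s,"edges mm",sorted((o[k]*1000).round().tolist()),"px",P[30])
E
python3 - <<'E'
from h import *
c=cam("wrist");go(.4536,-.3637,.138,73.7);c=cam("wrist");striplines(c,(.4536,-.3637),163.7)
cv2.imwrite("pics/w8.png",c["image"])
E
```

```text
toolz [0.0015 0.0058]
clock 32.62 pos [ 0.4538 -0.3641  0.2185] th 74.29 roll 0.010 shift(tool units, after roll) [-0.008 -0.016  4.026] F [-0.   0.2  0.4] w 0.0684 j [-0.68  0.42  0.17  1.32  0.01  1.17]
-0.04 edges mm [-9.0, -8.0, 6.0, 7.0] px [282.3 171.6]
-0.03 edges mm [-9.0, -8.0, 6.0, 20.0] px [282.1 187.3]
-0.02 edges mm [-29.0, 10.0, 13.0, 14.0] px [282.  202.6]
0 edges mm [-17.0, -8.0, 27.0, 28.0] px [281.6 231.9]
0.02 edges mm [-9.0, -8.0, 6.0, 7.0] px [281.2 259.2]
0.03 edges mm [-8.0, 6.0, 7.0, 8.0] px [281.1 272. ]
0.04 edges mm [-9.0, -8.0, 6.0, 7.0] px [280.9 284.2]
```

apply_moves(
  commands=[
    [0,0,1,0.01],
    [0,0,1,0],
    [0,0,1,0],
    [0,0,1,0],
    [0,0,0,0],
  ],
)

```text
clock: 33.08
eef_pos: [0.4531, -0.3642, 0.1337]
tool_rot: [0.801, 0.599, 0.001, -0.005]
ft_force: [-1.3, 0.5, -1.3]
grip_width: 0.0682
grasp_force: 0.0
```

apply_moves(
  commands=[
    [0,0,0,0],
    [0,0,0,0],
    [0,0,0,0],
    [0,0,0,0],
    [0,0,0,0],
  ],
  claw=1,
)

```text
clock: 33.5
eef_pos: [0.455, -0.3657, 0.1392]
tool_rot: [0.801, 0.599, 0.002, -0.001]
ft_force: [-1.6, -1.1, 3.8]
grip_width: 0.0148
grasp_force: 62.1
```

apply_moves(
  commands=[
    [0,0,0,0],
    [0,0,0,0],
    [0,0,0,0],
    [0,0,-0.3,0],
    [0,0,-0.5,0],
  ],
)

```text
clock: 33.92
eef_pos: [0.453, -0.3637, 0.1518]
tool_rot: [0.801, 0.599, 0.002, -0.005]
ft_force: [-1.1, 0.3, -5.8]
grip_width: 0.0148
grasp_force: 60.8
```

Run:
```python
from h import *
pre(2,-.15,.2425)
```

```text
toolz [-0.003   0.0097]
clock 33.92 pos [ 0.453  -0.3637  0.1518] th 73.63 roll -0.358 shift(tool units, after roll) [24.913  1.366 -4.29 ] F [-1.1  0.3 -5.8] w 0.0148 j [-0.68  0.47  0.06  1.17  0.01  1.18]
```

apply_moves(
  commands=[
    [0,0,-0.9,0],
    [0,0,-0.9,0],
    [0,0,-0.9,0],
    [0,0,-0.9,0],
    [0,0,-0.7,0],
  ],
)

```text
clock: 34.33
eef_pos: [0.4543, -0.3652, 0.2408]
tool_rot: [0.801, 0.599, 0.002, -0.002]
ft_force: [-1.0, -1.1, -4.9]
grip_width: 0.0152
grasp_force: 61.0
```

apply_moves(
  commands=[
    [0,0,0,-0.0895],
    [0,0,0,-0.0895],
    [0,0,0,-0.0895],
    [0,0,0,-0.0895],
    [0.5,0,0,0],
  ],
)

```text
clock: 34.75
eef_pos: [0.4532, -0.3563, 0.239]
tool_rot: [0.675, 0.738, 0.002, -0.002]
ft_force: [0.1, -1.6, -4.0]
grip_width: 0.0151
grasp_force: 60.9
```

apply_moves(
  commands=[
    [0.9,0,0,0],
    [0.9,0,0,0],
    [0.9,0,0,0],
    [0.9,0,0,0],
    [0.9,0,0,0],
  ],
)

```text
clock: 35.17
eef_pos: [0.4447, -0.264, 0.2399]
tool_rot: [0.676, 0.737, 0.003, -0.003]
ft_force: [0.9, 0.2, -5.1]
grip_width: 0.0149
grasp_force: 60.9
```

apply_moves(
  commands=[
    [0.9,0,0,0],
    [0.9,0,0,0],
    [0.9,0,0,0],
    [0.9,0,0,0],
    [0.9,0,0,0],
  ],
)

```text
clock: 35.58
eef_pos: [0.4365, -0.1745, 0.2406]
tool_rot: [0.676, 0.737, 0.003, -0.002]
ft_force: [0.3, -1.1, -4.9]
grip_width: 0.015
grasp_force: 60.9
```

apply_moves(
  commands=[
    [0.9,0,0,0],
    [0.9,0,0,0],
    [0.9,0,0,0],
    [0.9,0,0,0],
    [0.9,0,0,0],
  ],
)

```text
clock: 36.0
eef_pos: [0.4283, -0.085, 0.2412]
tool_rot: [0.676, 0.737, 0.003, -0.002]
ft_force: [0.2, -1.0, -4.5]
grip_width: 0.015
grasp_force: 60.9
```

apply_moves(
  commands=[
    [0.9,0,0,0],
    [0.9,0,0,0],
    [0.9,0,0,0],
    [0.9,0,0,0],
    [0.9,0,0,0],
  ],
)

```text
clock: 36.42
eef_pos: [0.4201, 0.0044, 0.2417]
tool_rot: [0.676, 0.737, 0.002, -0.002]
ft_force: [-0.3, -0.0, -4.7]
grip_width: 0.0149
grasp_force: 60.9
```

apply_moves(
  commands=[
    [0.9,0,0,0],
    [0.9,0,0,0],
    [0.9,0,0,0],
    [0.9,0,0,0],
    [0.9,0,0,0],
  ],
)

```text
clock: 36.83
eef_pos: [0.4121, 0.0938, 0.2423]
tool_rot: [0.676, 0.737, 0.002, -0.002]
ft_force: [-0.3, 0.8, -4.7]
grip_width: 0.0149
grasp_force: 60.9
```

Run:
```python
from h import *
c=cam("top");cv2.imwrite("pics/t4.png",c["image"])
pre(2,-.12,.2425);pre(2,.005,.2425)
```

```text
toolz [-0.0005  0.0106]
clock 36.88 pos [0.4119 0.0968 0.2423] th 95.14 roll 0.001 shift(tool units, after roll) [1.753 2.875 0.011] F [ 0.4  3.2 -5. ] w 0.0151 j [ 0.22  0.09 -0.2   1.27  0.01  1.71]
toolz [-0.0005  0.0106]
clock 36.88 pos [0.4119 0.0968 0.2423] th 95.14 roll 0.001 shift(tool units, after roll) [1.753 9.125 0.014] F [ 0.4  3.2 -5. ] w 0.0151 j [ 0.22  0.09 -0.2   1.27  0.01  1.71]
```

apply_moves(
  commands=[
    [0.9,0,0,0],
    [0.9,0.3,0,0],
    [0,0.6,0,0],
    [0,0.7,0,0],
    [0,0.7,0,0],
  ],
)

```text
clock: 37.3
eef_pos: [0.4552, 0.1333, 0.2426]
tool_rot: [0.675, 0.738, 0.002, -0.002]
ft_force: [-0.6, 0.1, -4.7]
grip_width: 0.0153
grasp_force: 60.9
```

apply_moves(
  commands=[
    [0,0.6,0,0],
    [0,0.6,0,0],
    [0,0.6,0,0],
    [0,0.6,0,0],
    [0,0.6,0,0],
  ],
)

```text
clock: 37.72
eef_pos: [0.5152, 0.1382, 0.2424]
tool_rot: [0.676, 0.737, 0.002, -0.002]
ft_force: [-0.7, 0.0, -4.2]
grip_width: 0.0146
grasp_force: 60.8
```

Run:
```python
from h import *
pre(2,.005,.2425)
c=cam("scene");cv2.imwrite("pics/s2.png",c["image"])
c=cam("wrist");cv2.imwrite("pics/w9.png",c["image"])
```

```text
toolz [-0.0008  0.006 ]
clock 37.72 pos [0.5152 0.1382 0.2424] th 94.98 roll -0.002 shift(tool units, after roll) [ 0.151  3.796 -0.006] F [-0.7  0.  -4.2] w 0.0146 j [0.26 0.31 0.07 1.33 0.01 1.74]
```

apply_moves(
  commands=[
    [0.15,0.5,0,0],
    [0.1,0.6,0,0],
    [0,0.6,0,0],
    [0,0.6,0,0],
    [0,0.6,0,0],
  ],
)

```text
clock: 38.23
eef_pos: [0.5721, 0.1483, 0.2426]
tool_rot: [0.675, 0.737, 0.002, -0.002]
ft_force: [-0.3, -0.2, -4.2]
grip_width: 0.0147
grasp_force: 60.9
```

apply_moves(
  commands=[
    [0,0.6,0,0],
    [0,0.3,0,0],
    [0,0,0.5,0],
    [0,0,0.5,0],
    [0,0,0.2,0],
  ],
)

```text
clock: 38.65
eef_pos: [0.5889, 0.1495, 0.2161]
tool_rot: [0.675, 0.738, 0.0, -0.003]
ft_force: [-0.2, 0.1, -4.2]
grip_width: 0.015
grasp_force: 60.7
```

apply_moves(
  commands=[
    [0,0,0.2,0],
    [0,0,0,0],
    [0,0,0,0],
    [0,0,0,0],
    [0,0,0,0],
  ],
)

```text
clock: 39.07
eef_pos: [0.5913, 0.1499, 0.2155]
tool_rot: [0.675, 0.738, 0.003, -0.001]
ft_force: [0.0, 0.5, -5.2]
grip_width: 0.0149
grasp_force: 60.8
```

apply_moves(
  commands=[
    [0,0,0.1,0],
    [0,0,0.1,0],
    [0,0,0,0],
    [0,0,0,0],
    [0,0,0,0],
  ],
)

```text
clock: 39.48
eef_pos: [0.5914, 0.1499, 0.2117]
tool_rot: [0.675, 0.738, 0.003, -0.001]
ft_force: [-0.7, -0.9, 1.5]
grip_width: 0.0152
grasp_force: 61.5
```

apply_moves(
  commands=[
    [0,0,0,0],
    [0,0,0,0],
    [0,0,0,0],
    [0,0,0,0],
    [0,0,0,0],
  ],
  claw=0.55,
)

```text
clock: 39.9
eef_pos: [0.5912, 0.1498, 0.2109]
tool_rot: [0.675, 0.738, 0.003, -0.002]
ft_force: [-0.1, -0.4, -0.2]
grip_width: 0.0386
grasp_force: 0.0
```

apply_moves(
  commands=[
    [0,0,-0.5,0],
    [0,0,-0.7,0],
    [0,0,-1,0],
    [0,0,-1,0],
    [0,0,-1,0],
  ],
)

```text
clock: 40.32
eef_pos: [0.5909, 0.1493, 0.2965]
tool_rot: [0.675, 0.738, 0.003, -0.002]
ft_force: [-0.4, -0.0, -0.7]
grip_width: 0.0386
grasp_force: 0.0
```

Run:
```python
from h import *
go(.682,-.2363,.2,100.7);go(.6312,-.3162,.2,100.7)
c=cam("wrist");cv2.imwrite("pics/w10.png",c["image"]);c=cam("top");cv2.imwrite("pics/t5.png",c["image"]);mask(c,"bench")
```

```text
toolz [0.0015 0.0061]
clock 40.32 pos [0.5909 0.1493 0.2965] th 95.11 roll -0.093 shift(tool units, after roll) [-19.819   0.883   4.714] F [-0.4 -0.  -0.7] w 0.0386 j [0.24 0.46 0.42 1.54 0.01 1.73]
toolz [0.0015 0.0061]
clock 40.32 pos [0.5909 0.1493 0.2965] th 95.11 roll -0.093 shift(tool units, after roll) [-23.273  -2.354   4.686] F [-0.4 -0.  -0.7] w 0.0386 j [0.24 0.46 0.42 1.54 0.01 1.73]
bench (179, 133) 167 len 0.0605 mid [0.6144 0.1487] yaw 5.4 [[0.5775, 0.1783], [0.6514, 0.119]]
bench (183, 168) 151 len 0.0993 mid [0.5269 0.1368] yaw 5.0 [[0.4902, 0.1668], [0.5637, 0.1069]]
bench (242, 241) 179 len 0.0829 mid [ 0.3529 -0.0016] yaw 66.5 [[0.3091, -0.0196], [0.3967, 0.0164]]
```

apply_moves(
  commands=[
    [0,0,0,-0.093],
    [-1,0,0,0],
    [-1,0,0,0],
    [-1,0,0,0],
    [-1,0,0,0],
  ],
  claw=1,
)

```text
clock: 40.83
eef_pos: [0.6057, 0.0701, 0.294]
tool_rot: [0.638, 0.77, 0.002, -0.002]
ft_force: [-0.2, -0.3, 0.2]
grip_width: 0.0002
grasp_force: 0.0
```

apply_moves(
  commands=[
    [-1,-0.1,0,0],
    [-1,-0.1,0,0],
    [-1,-0.1,0,0],
    [-1,-0.1,0,0],
    [-1,-0.1,0,0],
  ],
)

```text
clock: 41.25
eef_pos: [0.6143, -0.0304, 0.2934]
tool_rot: [0.638, 0.77, 0.002, -0.002]
ft_force: [-0.4, -0.1, 0.5]
grip_width: -0.0003
grasp_force: 0.0
```

apply_moves(
  commands=[
    [-1,-0.2,0.3,0],
    [-1,-0.2,0.3,0],
    [-1,-0.2,0.3,0],
    [-1,-0.2,0.3,0],
    [-1,-0.2,0.3,0],
  ],
)

```text
clock: 41.67
eef_pos: [0.6131, -0.1322, 0.2625]
tool_rot: [0.638, 0.77, 0.002, -0.002]
ft_force: [0.1, -1.0, 0.0]
grip_width: 0.0002
grasp_force: 0.0
```

apply_moves(
  commands=[
    [-1,-0.1,0.4,0],
    [-1,-0.1,0.4,0],
    [-1,-0.1,0.4,0],
    [-1,-0.1,0.4,0],
    [-1,-0.1,0.4,0],
  ],
)

```text
clock: 42.08
eef_pos: [0.622, -0.232, 0.2217]
tool_rot: [0.638, 0.77, 0.003, -0.002]
ft_force: [0.4, 0.2, -0.4]
grip_width: 0.0
grasp_force: 0.0
```

Run:
```python
from h import *
import pickle
go(.6312,-.3162,.2,100.7)
c=cam("wrist");cv2.imwrite("pics/w11.png",c["image"])
a=cv2.imread("pics/top0.png");T=a[100:150,322:374]
for f in("t3","t4","t5"):
    b=cv2.imread(f"pics/{f}.png");r=cv2.matchTemplate(b[60:190,280:420],T,cv2.TM_CCOEFF_NORMED);_,m,_,l=cv2.minMaxLoc(r);print(f,round(m,2),l[0]+280-322,l[1]+60-100)
```

```text
toolz [0.0004 0.0063]
clock 42.08 pos [ 0.622  -0.232   0.2217] th 100.68 roll -0.000 shift(tool units, after roll) [-4.229 -0.329  1.061] F [ 0.4  0.2 -0.4] w 0.0000 j [-0.36  0.59  0.46  1.44  0.01  1.02]
t3 0.87 0 0
t4 1.0 0 0
t5 0.69 0 0
```

apply_moves(
  commands=[
    [-1,0,0.2,0],
    [-1,0,0.2,0],
    [-1,-0.1,0.2,0],
    [-1,-0.1,0.3,0],
    [-0.1,0,0,0],
  ],
)

```text
clock: 42.55
eef_pos: [0.6324, -0.3155, 0.2016]
tool_rot: [0.64, 0.769, 0.002, -0.003]
ft_force: [-0.8, 0.5, -1.0]
grip_width: -0.0002
grasp_force: 0.0
```

Run:
```python
from h import *
c=cam("wrist");go(.6312,-.3162,.13,100.7);c=cam("wrist");hough(c,(.6312,-.3162),.107,30,(13,19))
cv2.imwrite("pics/w12.png",c["image"]);i=c["image"]
u,v=fish(c,[.6312,-.3162,.107]);
g=cv2.cvtColor(i,cv2.COLOR_BGR2GRAY);k=g[int(v)-30:int(v)+28:3,int(u)-36:int(u)+37:4];print(int(u),int(v));print("\n".join(" ".join("%3d"%x for x in r) for r in k))
```

```text
toolz [-0.0014  0.0069]
clock 42.60 pos [ 0.6325 -0.3142  0.2021] th 100.51 roll -0.003 shift(tool units, after roll) [-0.111 -0.084  3.606] F [ 0.   0.7 -0.8] w -0.0001 j [-0.46  0.7   0.6   1.47  0.01  0.92]
pred 280.0 223.7
280 223
 78 112 171 173 171 175 177 172 175 177 173 176 174 173 177 177 174 173 178
 74 107 173 178 172 174 177 175 176 177 177 175 174 174 177 177 182 173 173
 77 101 177 179 179 176 178 174 178 175 173 174 174 180 175 176 175 176 175
 77 100 172 174 173 175 172 173 176 176 176 176 172 177 174 174 174 173 176
 83 107 167 172 174 172 172 171 176 174 171 173 174 174 173 171 174 169 176
 81 112 164 169 169 168 164 167 162 160 157 156 157 151 148 147 148 141 138
 87 111 119 127 115 126 107  68  68  64  71  72  72  94 124 146 152 149 146
 89 114 120 119 121 126  95  61  75  81  83  80  69  75 123 121 123 122 122
 95 111 122 118 115 127  79  78  80  82  83  84  82  70 124 122 118 123 121
 97 113 124 118 123 105  77  84  85  85  87  84  82  75 120 113 115 120 119
104 116 122 125 118 125  83  87  81  82  81  81  86  81 119 118 122 128 122
106 123 124 124 122 129  84  80  81  82  79  87  85  79  88  84  85  80  81
115 121 130 124 122 113  87  87 108  95  86  86 110 102  78  85  80  79  78
116 121 122 123 120 108 108 116 119 119 121 122 115 113  79  74  77  79  78
118 122 126 123 119 121  89 119 119 116 116 118 124  98  79  73  81  77  80
119 131 127 120 125 117  82 104 118 120 118 119 108  72  76  78  73  83  81
119 127 125 120 124 116  82  81  97 113 116  95  78  77  79  76  76  76  73
123 127 126 116 123 113  83  73  78  77  76  76  69  71  80  73  78  83  78
118 125 125 123 115 117  84  77  76  75  77  75  68  75  78  78  79  79  77
123 130 121 123 122 119  80  79  85  75  71  75  74  73  79  73  76  77  87
```

apply_moves(
  commands=[
    [-0.05,0,1,0],
    [0,0,1,0],
    [0,0,1,0],
    [0,0,0.3,0],
    [0,0,0.2,0],
  ],
)

```text
clock: 43.07
eef_pos: [0.6331, -0.3112, 0.1328]
tool_rot: [0.638, 0.77, 0.002, -0.003]
ft_force: [0.0, 0.9, 0.3]
grip_width: 0.0005
grasp_force: 0.0
```

apply_moves(
  commands=[
    [0,0,0.2,0],
    [0,0,0.2,0],
    [0,0,0.1,0],
    [0,0,0,0],
    [0,0,0,0],
  ],
)

```text
clock: 43.48
eef_pos: [0.6346, -0.3126, 0.126]
tool_rot: [0.638, 0.77, 0.003, -0.0]
ft_force: [-1.7, 1.4, 4.5]
grip_width: 0.0003
grasp_force: 2.4
```

apply_moves(
  commands=[
    [-0.1,-0.1,0.1,0],
    [0,0,0.1,0],
    [0,0,0.1,0],
    [0,0,0,0],
    [0,0,0,0],
  ],
)

```text
clock: 43.9
eef_pos: [0.634, -0.3145, 0.122]
tool_rot: [0.638, 0.77, 0.004, 0.001]
ft_force: [-1.6, 4.4, 10.6]
grip_width: 0.0
grasp_force: 5.6
```

apply_moves(
  commands=[
    [0,0,0.06,0],
    [0,0,0,0],
    [0,0,0,0],
    [0,0,0,0],
    [0,0,0,0],
  ],
)

```text
clock: 44.32
eef_pos: [0.634, -0.3145, 0.1221]
tool_rot: [0.638, 0.77, 0.004, 0.001]
ft_force: [-3.1, 5.2, 15.0]
grip_width: -0.0002
grasp_force: 7.6
```

apply_moves(
  commands=[
    [0,0,-1,0],
    [0,0,-1,0],
    [0,0,-1,0],
    [0,0,-0.6,0],
    [0,0,0,0],
  ],
)

```text
clock: 44.73
eef_pos: [0.6339, -0.3167, 0.1934]
tool_rot: [0.638, 0.77, 0.003, 0.002]
ft_force: [0.2, 0.3, -0.0]
grip_width: -0.0001
grasp_force: 0.0
```

Run:
```python
from h import *
go(.679,-.2355,.13,100.7)
```

```text
toolz [0.0081 0.0021]
clock 44.73 pos [ 0.6339 -0.3167  0.1934] th 100.67 roll -0.000 shift(tool units, after roll) [3.571 2.942 3.196] F [ 0.2  0.3 -0. ] w -0.0001 j [-0.47  0.7   0.57  1.44  0.01  0.92]
```

apply_moves(
  commands=[
    [0.9,0.7,0,0],
    [0.9,0.7,0,0],
    [0.9,0.7,0,0],
    [0.87,0.7,0,0],
    [0,0,0,0],
  ],
)

```text
clock: 45.15
eef_pos: [0.6756, -0.2306, 0.1879]
tool_rot: [0.636, 0.771, 0.003, -0.002]
ft_force: [-0.1, 0.4, -0.0]
grip_width: -0.0001
grasp_force: 0.0
```

Run:
```python
from h import *
c=cam("wrist");go(.679,-.2355,.13,100.7);c=cam("wrist");i=c["image"]
u,v=fish(c,[.681,-.2363,.107]);g=cv2.cvtColor(i,cv2.COLOR_BGR2GRAY);k=g[int(v)-30:int(v)+28:3,int(u)-36:int(u)+37:4];print(u,v);print("\n".join(" ".join("%3d"%x for x in r) for r in k))
```

```text
toolz [-0.0001  0.0064]
clock 45.20 pos [ 0.6746 -0.2327  0.188 ] th 100.88 roll 0.003 shift(tool units, after roll) [-0.199  0.185  2.899] F [-0.2 -0.4 -0.5] w 0.0001 j [-0.33  0.72  0.59  1.45  0.01  1.05]
290.5 235.4
167 169 154 150 139 208 207 216 216 217 217 215 212 210 200 128 124 123 128
166 166 158 151 168 201 210 210 217 213 216 212 208 206 195 140 125 122 131
167 165 152 150 188 196 205 208 131  93  96 123 198 199 191 162 130 125 129
168 165 157 148 185 193 201 126  91  88  92  91 106 190 183 171 125 129 126
164 164 155 149 177 184 161  80  88  90  97  95  86 138 176 153 130 124 126
164 164 150 148 169 177 120  85  89  92  89  89  88 100 175 145 130 129 126
162 164 161 153 168 167  96  87  91 112 126 109  91  84 164 133 124 122 129
149 147 140 134 116 161  80  91 128 124 126 128 120  85 152 127 126 125 125
121 121 122 126 119 140  81 123 121 123 125 125 126 120 123 130 130 126 131
129 122 127 122 114  86 101 124 122 122 123 125 126 122 114 125 126 125 124
125 120 128 125 123  82 113 123 123 124 122 123 121 122 108 125 128 121 123
132 126 129 128 128 118 124 123 123 121 121 117 121 121 114 129 121 124 124
135 130 133 133 131 129 119 123 124 122 119 124 121 121 123 126 125 125 127
122 121 124 126 124 127 112 121 125 125 121 119 123 116 122 125 124 126 121
124 128 128 127 130 128  85 118 124 121 119 122 124 121 132 127 129 120 120
166 171 169 172 177 176 120 108 121 121 123 120 112  92 132 127 122 118 120
187 185 179 176 176 177 141 106  81  91  99  83  82 129 128 129 118 114 114
182 176 175 172 177 175 155 105  82  82  84  77  97 128 127 130 122 115 118
174 172 174 167 119 116  92  61 104 104 105 101 125 130 128 128 120 122 117
150 154 151 141 115 112  69  42 113 114 116 118 122 129 133 128 120 117 117
```

apply_moves(
  commands=[
    [-0.2,0.3,0.5,0],
    [0,0,1,0],
    [0,0,0.8,0],
    [0,0,0.4,0],
    [0,0,0,0],
  ],
)

```text
clock: 45.67
eef_pos: [0.6785, -0.2383, 0.1314]
tool_rot: [0.639, 0.769, 0.001, -0.004]
ft_force: [-0.4, -0.1, -0.6]
grip_width: 0.0003
grasp_force: 0.0
```

Run:
```python
from h import *
go(.681,-.2365,.1215,100.7)
```

```text
toolz [-0.0048  0.0078]
clock 45.67 pos [ 0.6785 -0.2383  0.1314] th 100.58 roll -0.002 shift(tool units, after roll) [0.06  0.139 0.495] F [-0.4 -0.1 -0.6] w 0.0003 j [-0.34  0.76  0.52  1.34  0.01  1.05]
```

apply_moves(
  commands=[
    [0,0.05,0.1,0],
    [0,0,0.1,0],
    [0,0,0.1,0],
    [0,0,0.1,0],
    [0,0,0,0],
  ],
)

```text
clock: 46.08
eef_pos: [0.682, -0.2374, 0.128]
tool_rot: [0.638, 0.77, 0.003, -0.001]
ft_force: [0.2, -0.4, 0.1]
grip_width: 0.0002
grasp_force: 0.0
```

apply_moves(
  commands=[
    [0,0,0.1,0],
    [0,0,0.05,0],
    [0,0,0,0],
    [0,0,0,0],
    [0,0,0,0],
  ],
)

```text
clock: 46.5
eef_pos: [0.682, -0.2374, 0.126]
tool_rot: [0.638, 0.77, 0.003, -0.0]
ft_force: [-1.4, 0.9, 5.7]
grip_width: -0.0004
grasp_force: 2.8
```

apply_moves(
  commands=[
    [0,0,0.1,0],
    [0,0,0.1,0],
    [0,0,0.05,0],
    [0,0,0,0],
    [0,0,0,0],
  ],
)

```text
clock: 46.92
eef_pos: [0.6821, -0.2374, 0.1221]
tool_rot: [0.638, 0.77, 0.003, -0.0]
ft_force: [-2.6, 0.8, 9.3]
grip_width: 0.0003
grasp_force: 4.5
```

apply_moves(
  commands=[
    [0,0,0.06,0],
    [0,0,0,0],
    [0,0,0,0],
    [0,0,0,0],
    [0,0,0,0],
  ],
)

```text
clock: 47.33
eef_pos: [0.6821, -0.2374, 0.122]
tool_rot: [0.638, 0.77, 0.003, 0.0]
ft_force: [-4.5, 1.1, 11.8]
grip_width: -0.0
grasp_force: 6.4
```

apply_moves(
  commands=[
    [0,0,-1,0],
    [0,0,-1,0],
    [0,0,-1,0],
    [0,-0.1,-1,0],
    [-0.8,-0.8,0,0],
  ],
)

```text
clock: 47.75
eef_pos: [0.6705, -0.254, 0.2032]
tool_rot: [0.636, 0.772, 0.005, 0.002]
ft_force: [0.2, 0.6, 0.9]
grip_width: 0.0001
grasp_force: 0.0
```

apply_moves(
  commands=[
    [-0.9,-0.8,0,0],
    [0,0,0,0.115],
    [0,0,0,0.115],
    [0,0,0,0.115],
    [0,0,0,0.115],
  ],
  claw=0.2,
)

```text
clock: 48.17
eef_pos: [0.6542, -0.2775, 0.1976]
tool_rot: [0.805, 0.593, 0.002, -0.002]
ft_force: [0.3, 0.7, -0.9]
grip_width: 0.0607
grasp_force: 0.0
```

apply_moves(
  commands=[
    [0,0,0,0.115],
    [0,0,0,0.115],
    [0,0,0,0.115],
    [0,0,0,0.115],
    [0,0,0,0.115],
  ],
)

```text
clock: 48.58
eef_pos: [0.6544, -0.2772, 0.1976]
tool_rot: [0.945, 0.328, 0.001, -0.003]
ft_force: [0.1, 0.7, 0.2]
grip_width: 0.0684
grasp_force: 0.0
```

apply_moves(
  commands=[
    [0,0,0,0.115],
    [0,0,0,0.115],
    [0,0,0,0.115],
    [0,0,0,0.115],
    [0,0,0,0],
  ],
)

```text
clock: 49.0
eef_pos: [0.6543, -0.2772, 0.1976]
tool_rot: [0.995, 0.095, 0.001, -0.003]
ft_force: [-0.4, 0.8, -0.4]
grip_width: 0.0684
grasp_force: 0.0
```

Run:
```python
from h import *
c=cam("wrist");go(.657,-.2763,.138,11);c=cam("wrist");striplines(c,(.657,-.2763),101)
```

```text
toolz [0.0006 0.0063]
clock 49.05 pos [ 0.6543 -0.2772  0.1976] th 11.13 roll 0.002 shift(tool units, after roll) [ 1.340e-01 -2.000e-03  2.979e+00] F [-0.1  0.4 -0.8] w 0.0685 j [-0.4   0.71  0.6   1.46  0.01  2.54]
-0.04 edges mm [-29.0, -28.0, -10.0, -9.0] px [280.1 174.4]
-0.03 edges mm [-29.0, -10.0, -9.0, 20.0] px [280.1 191.9]
-0.02 edges mm [-10.0, -9.0, 4.0, 5.0] px [280.  208.9]
0 edges mm [-20.0, -19.0, -14.0, -11.0] px [280.  241.1]
0.02 edges mm [-11.0, -10.0, 4.0, 5.0] px [279.9 270.6]
0.03 edges mm [-12.0, -11.0, -10.0, 4.0] px [279.9 284.3]
0.04 edges mm [-12.0, -11.0, 3.0, 4.0] px [279.9 297.4]
```

apply_moves(
  commands=[
    [0.1,0.15,0.5,0],
    [0,0,1,0],
    [0,0,1,0],
    [0,0,0.45,0],
    [0,0,0,0],
  ],
)

```text
clock: 49.52
eef_pos: [0.6551, -0.2788, 0.1347]
tool_rot: [0.995, 0.096, -0.002, -0.005]
ft_force: [0.3, -0.2, -0.3]
grip_width: 0.0684
grasp_force: 0.0
```

apply_moves(
  commands=[
    [0,0,0,0],
    [0,0,0,0],
    [0,0,0,0],
    [0,0,0,0],
    [0,0,0,0],
  ],
  claw=1,
)

```text
clock: 49.93
eef_pos: [0.6578, -0.2795, 0.1404]
tool_rot: [0.995, 0.096, 0.002, -0.003]
ft_force: [1.4, 1.3, 1.2]
grip_width: 0.0148
grasp_force: 62.4
```

apply_moves(
  commands=[
    [0,0,0,0],
    [0,0,0,0],
    [0,0,0,0],
    [0,0,-0.3,0],
    [0,0,-0.5,0],
  ],
)

```text
clock: 50.35
eef_pos: [0.655, -0.2792, 0.1521]
tool_rot: [0.995, 0.096, -0.002, -0.004]
ft_force: [-0.7, 0.2, -5.7]
grip_width: 0.0146
grasp_force: 61.3
```

Run:
```python
from h import *
pre(3,-.15,.2425)
```

```text
toolz [-0.0053  0.0081]
clock 50.35 pos [ 0.655  -0.2792  0.1521] th 10.96 roll -1.402 shift(tool units, after roll) [14.872 -9.109 -4.352] F [-0.7  0.2 -5.7] w 0.0146 j [-0.41  0.73  0.53  1.37  0.01  2.55]
```

apply_moves(
  commands=[
    [0,0,-0.8,0],
    [0,0,-0.9,0],
    [-0.3,0,-0.9,0],
    [-0.6,0,-0.9,0],
    [-0.9,0,-0.9,0],
  ],
)

```text
clock: 50.77
eef_pos: [0.6215, -0.2867, 0.242]
tool_rot: [0.995, 0.096, -0.0, -0.004]
ft_force: [1.3, -0.6, -3.9]
grip_width: 0.0148
grasp_force: 61.4
```

apply_moves(
  commands=[
    [-0.9,0,0,0],
    [-0.9,0,0,0],
    [-0.9,0,0,0],
    [-0.9,0,0,0],
    [-0.9,0,0,0],
  ],
)

```text
clock: 51.18
eef_pos: [0.5315, -0.3043, 0.242]
tool_rot: [0.995, 0.095, -0.0, -0.003]
ft_force: [1.0, -0.1, -4.6]
grip_width: 0.0147
grasp_force: 61.4
```

apply_moves(
  commands=[
    [-0.9,0,0,0],
    [-0.9,0,0,0],
    [0,0,0,-0.1168],
    [0,0,0,-0.1168],
    [0,0,0,-0.1168],
  ],
)

```text
clock: 51.6
eef_pos: [0.4967, -0.3114, 0.2423]
tool_rot: [0.961, 0.278, 0.001, -0.003]
ft_force: [-1.5, -0.8, -4.9]
grip_width: 0.0148
grasp_force: 61.3
```

apply_moves(
  commands=[
    [0,0,0,-0.1168],
    [0,0,0,-0.1168],
    [0,0,0,-0.1168],
    [0,0,0,-0.1168],
    [0,0,0,-0.1168],
  ],
)

```text
clock: 52.02
eef_pos: [0.4971, -0.3111, 0.242]
tool_rot: [0.832, 0.555, 0.001, -0.003]
ft_force: [0.2, -0.3, -3.1]
grip_width: 0.0148
grasp_force: 61.3
```

apply_moves(
  commands=[
    [0,0,0,-0.1168],
    [0,0,0,-0.1168],
    [0,0,0,-0.1168],
    [0,0,0,-0.1168],
    [0,0,0,0],
  ],
)

```text
clock: 52.43
eef_pos: [0.4972, -0.3111, 0.242]
tool_rot: [0.675, 0.738, 0.002, -0.003]
ft_force: [-0.8, 0.2, -4.4]
grip_width: 0.0149
grasp_force: 61.4
```

Run:
```python
from h import *
pre(3,-.14,.2435)
```

```text
toolz [-0.0009  0.0068]
clock 52.43 pos [ 0.4972 -0.3111  0.242 ] th 95.16 roll 0.001 shift(tool units, after roll) [15.722 -0.588  0.033] F [-0.8  0.2 -4.4] w 0.0149 j [-0.56  0.42  0.23  1.39  0.01  0.92]
```

apply_moves(
  commands=[
    [0.5,-0.3,0,0],
    [0.9,-0.3,-0.1,0],
    [0.9,0,0,0],
    [0.9,0,0,0],
    [0.9,0,0,0],
  ],
)

```text
clock: 52.85
eef_pos: [0.4779, -0.2299, 0.2448]
tool_rot: [0.677, 0.736, 0.002, -0.002]
ft_force: [1.0, -0.7, -4.3]
grip_width: 0.015
grasp_force: 61.4
```

apply_moves(
  commands=[
    [0.9,0,0,0],
    [0.9,0,0,0],
    [0.9,0,0,0],
    [0.9,0,0,0],
    [0.9,0,0,0],
  ],
)

```text
clock: 53.27
eef_pos: [0.47, -0.1401, 0.2454]
tool_rot: [0.677, 0.736, 0.002, -0.002]
ft_force: [-0.3, 0.4, -4.2]
grip_width: 0.0153
grasp_force: 61.4
```

apply_moves(
  commands=[
    [0.9,0,0,0],
    [0.9,0,0,0],
    [0.9,0,0,0],
    [0.9,0,0,0],
    [0.9,0,0,0],
  ],
)

```text
clock: 53.68
eef_pos: [0.4621, -0.0505, 0.246]
tool_rot: [0.677, 0.736, 0.002, -0.002]
ft_force: [0.2, -0.1, -4.3]
grip_width: 0.015
grasp_force: 61.4
```

apply_moves(
  commands=[
    [0.9,0,0,0],
    [0.9,0,0,0],
    [0.7,0,0,0],
    [0,0,0,0],
    [0,0,0,0],
  ],
)

```text
clock: 54.1
eef_pos: [0.458, -0.0011, 0.2464]
tool_rot: [0.675, 0.737, 0.002, -0.002]
ft_force: [0.7, 0.8, -4.0]
grip_width: 0.015
grasp_force: 61.4
```

Run:
```python
from h import *
pre(3,-.07,.2435);pre(3,.01,.2435)
```

```text
toolz [0.0005 0.0053]
clock 54.10 pos [ 0.458  -0.0011  0.2464] th 95.02 roll -0.001 shift(tool units, after roll) [0.108 3.489 0.148] F [ 0.7  0.8 -4. ] w 0.0150 j [-0.01  0.16 -0.11  1.3   0.01  1.48]
toolz [0.0005 0.0053]
clock 54.10 pos [ 0.458  -0.0011  0.2464] th 95.02 roll -0.001 shift(tool units, after roll) [0.108 7.489 0.151] F [ 0.7  0.8 -4. ] w 0.0150 j [-0.01  0.16 -0.11  1.3   0.01  1.48]
```

apply_moves(
  commands=[
    [0.15,0.5,0.07,0],
    [0,0.6,0.06,0],
    [0,0.6,0,0],
    [0,0.6,0,0],
    [0,0.6,0,0],
  ],
)

```text
clock: 54.52
eef_pos: [0.5171, 0.006, 0.2436]
tool_rot: [0.676, 0.737, 0.002, -0.002]
ft_force: [-0.4, -0.1, -4.1]
grip_width: 0.0149
grasp_force: 61.3
```

apply_moves(
  commands=[
    [0,0.6,0,0],
    [0,0.6,0,0],
    [0,0.6,0,0],
    [0,0.6,0,0],
    [0,0.6,0,0],
  ],
)

```text
clock: 54.93
eef_pos: [0.5769, 0.0112, 0.2433]
tool_rot: [0.676, 0.737, 0.002, -0.002]
ft_force: [0.3, 0.3, -3.6]
grip_width: 0.0149
grasp_force: 61.3
```

Run:
```python
from h import *
pre(3,.01,.2435)
```

```text
toolz [0.0007 0.0057]
clock 54.93 pos [0.5769 0.0112 0.2433] th 94.91 roll -0.003 shift(tool units, after roll) [ 0.026  1.511 -0.006] F [ 0.3  0.3 -3.6] w 0.0149 j [0.02 0.4  0.2  1.37 0.01 1.5 ]
```

apply_moves(
  commands=[
    [0,0.6,0,0],
    [0,0.6,0,0],
    [0,0.2,0,0],
    [0,0,0.5,0],
    [0,0,0.5,0],
  ],
)

```text
clock: 55.35
eef_pos: [0.6038, 0.0142, 0.2232]
tool_rot: [0.676, 0.737, 0.003, -0.001]
ft_force: [-0.2, -0.3, -5.9]
grip_width: 0.0147
grasp_force: 61.4
```

apply_moves(
  commands=[
    [0,0,0.2,0],
    [0,0,0.2,0],
    [0,0,0,0],
    [0,0,0,0],
    [0,0,0,0],
  ],
)

```text
clock: 55.77
eef_pos: [0.6035, 0.0148, 0.2166]
tool_rot: [0.675, 0.738, 0.003, -0.001]
ft_force: [0.5, 0.1, -4.0]
grip_width: 0.0145
grasp_force: 61.3
```

apply_moves(
  commands=[
    [0,0,0.1,0],
    [0,0,0.1,0],
    [0,0,0,0],
    [0,0,0,0],
    [0,0,0,0],
  ],
)

```text
clock: 56.18
eef_pos: [0.6038, 0.0148, 0.2127]
tool_rot: [0.675, 0.738, 0.003, -0.001]
ft_force: [-0.3, 0.1, -0.9]
grip_width: 0.015
grasp_force: 61.8
```

apply_moves(
  commands=[
    [0,0,0.04,0],
    [0,0,0,0],
    [0,0,0,0],
    [0,0,0,0],
    [0,0,0,0],
  ],
)

```text
clock: 56.6
eef_pos: [0.6038, 0.0148, 0.2126]
tool_rot: [0.675, 0.738, 0.003, -0.001]
ft_force: [-1.6, 0.1, 6.5]
grip_width: 0.0148
grasp_force: 62.7
```

apply_moves(
  commands=[
    [0,0,0,0],
    [0,0,0,0],
    [0,0,0,0],
    [0,0,0,0],
    [0,0,0,0],
  ],
  claw=0.55,
)

```text
clock: 57.02
eef_pos: [0.6035, 0.0147, 0.2109]
tool_rot: [0.675, 0.738, 0.002, -0.002]
ft_force: [0.7, -0.2, 0.1]
grip_width: 0.0379
grasp_force: 0.0
```

apply_moves(
  commands=[
    [0,0,-0.5,0],
    [0,0,-0.7,0],
    [0,0,-1,0],
    [0,0,-1,0],
    [0,0,-1,0],
  ],
)

```text
clock: 57.43
eef_pos: [0.6033, 0.0142, 0.2968]
tool_rot: [0.675, 0.738, 0.003, -0.001]
ft_force: [0.1, -0.2, 0.5]
grip_width: 0.0386
grasp_force: 0.0
```

apply_moves(
  commands=[
    [-0.8,-0.8,0,0],
    [-0.8,-0.8,0,0],
    [-0.8,-0.8,0,0],
    [-0.8,-0.8,0,0],
    [-0.8,-0.8,0,0],
  ],
)

```text
clock: 57.85
eef_pos: [0.5302, -0.0732, 0.2955]
tool_rot: [0.675, 0.738, 0.003, -0.001]
ft_force: [-0.7, -0.6, 0.2]
grip_width: 0.0387
grasp_force: 0.0
```

apply_moves(
  commands=[
    [-0.9,-0.5,0,0],
    [-0.9,-0.5,0,0],
    [-0.9,-0.5,0,0],
    [-0.9,-0.5,0,0],
    [-0.9,-0.5,0,0],
  ],
)

```text
clock: 58.27
eef_pos: [0.4885, -0.1675, 0.295]
tool_rot: [0.675, 0.738, 0.003, -0.001]
ft_force: [-0.2, 0.1, -0.1]
grip_width: 0.0385
grasp_force: 0.0
```

apply_moves(
  commands=[
    [-0.9,0,0,0],
    [-0.9,0,0,0],
    [-0.9,0,0,0],
    [-0.9,0,0,0],
    [0,0,0,0],
  ],
)

```text
clock: 58.68
eef_pos: [0.4955, -0.2412, 0.2941]
tool_rot: [0.676, 0.737, 0.002, -0.001]
ft_force: [-0.1, 0.4, -0.4]
grip_width: 0.0386
grasp_force: 0.0
```

Run:
```python
from h import *
s=cam("scene")["image"];t=cam("top")["image"]
o=np.zeros((600,800,3),np.uint8);o[:330]=cv2.resize(s[180:300,250:490],(660,330),interpolation=cv2.INTER_CUBIC) if 0 else cv2.resize(s[165:300,200:527],(800,330),interpolation=cv2.INTER_CUBIC)
o[330:]=cv2.resize(t[60:240,60:480],(630,270),interpolation=cv2.INTER_CUBIC)[:, :630] if 0 else cv2.copyMakeBorder(cv2.resize(t[60:240,60:480],(630,270),interpolation=cv2.INTER_CUBIC),0,0,0,170,cv2.BORDER_CONSTANT)
cv2.imwrite("pics/fin.png",o);go(.4,-.1,.3)
```

```text
toolz [0.0014 0.0063]
clock 58.78 pos [ 0.4953 -0.2387  0.294 ] th 95.01 roll -0.000 shift(tool units, after roll) [ 7.324 -4.14  -0.264] F [ 0.4  0.4 -0.2] w 0.0385 j [-0.45  0.33  0.23  1.47  0.01  1.03]
```

View pics/fin.png

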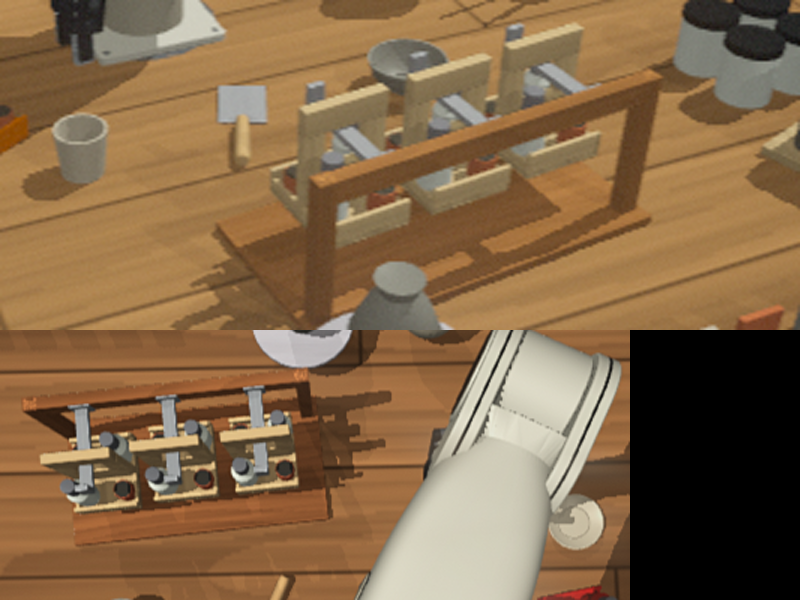

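All three carriers hang on the hooks, in the scene view at about (340,125), (450,95) and (540,70), and the arm is clear. I'll wait for the swing to settle, then hand in.

apply_moves(
  commands=[
    [0,0,0,0],
    [0,0,0,0],
    [0,0,0,0],
    [0,0,0,0],
    [0,0,0,0],
  ],
)

```text
clock: 59.2
eef_pos: [0.4954, -0.2378, 0.2938]
tool_rot: [0.675, 0.738, 0.003, -0.002]
ft_force: [0.4, -0.9, 0.4]
grip_width: 0.0387
grasp_force: 0.0
```

apply_moves(
  commands=[
    [0,0,0,0],
    [0,0,0,0],
    [0,0,0,0],
    [0,0,0,0],
    [0,0,0,0],
  ],
)

```text
clock: 59.62
eef_pos: [0.4953, -0.2383, 0.2936]
tool_rot: [0.675, 0.738, 0.003, -0.002]
ft_force: [-0.4, 0.7, 0.1]
grip_width: 0.038
grasp_force: 0.0
```

apply_moves(
  commands=[
    [0,0,0,0],
    [0,0,0,0],
    [0,0,0,0],
    [0,0,0,0],
    [0,0,0,0],
  ],
)

```text
clock: 60.03
eef_pos: [0.4953, -0.2383, 0.2936]
tool_rot: [0.675, 0.738, 0.003, -0.002]
ft_force: [-1.1, 0.1, -0.3]
grip_width: 0.0385
grasp_force: 0.0
```

apply_moves(
  commands=[
    [0,0,0,0],
    [0,0,0,0],
    [0,0,0,0],
    [0,0,0,0],
    [0,0,0,0],
  ],
)

```text
clock: 60.45
eef_pos: [0.4953, -0.2383, 0.2936]
tool_rot: [0.675, 0.738, 0.003, -0.002]
ft_force: [-0.3, -0.5, -0.7]
grip_width: 0.0387
grasp_force: 0.0
```

```bash
python3 -c "
from workcell import bot
print(bot.job_done())"
```

```text
the job is handed in; nothing more can be done
None
```

I pressed all six caps down until they seated, hung the three carriers one to a hook and let go, left the bystanders alone, and handed the job in at about 60 s; no verdict came back.

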